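# Charge the handset that lies behind the desk pots

## Robot

A 6-joint arm with a two-finger parallel gripper is mounted at the origin on the work surface. World frame = base frame: x ahead of the robot, y to its left, z up, the work surface at z = 0. Lengths are in m, angles in degrees, forces in N, time in s.
With the tool pointing down it reaches from about 0.4 to 0.825 m from the base axis. Payload 7 kg.
Tool frame: the origin (TCP) lies on the centre line of the jaws, within the pads' length; the fingertips stand 11 mm ahead of it and the grasp point (between the pads) lies 8 mm behind it; z points along the fingers, y is the direction in which the jaws open and shut (so a half turn about z gives the same grasp; the last joint's range is limited). The gripper opens to 88 mm and grips with 3 to 60 N. Pads are 19 mm wide; open, the fingers measure 130 mm over their backs; the gripper's body (78 mm by 193 mm) begins 47 mm behind the grasp point.
Start: joints at [-56.946, 20.546, 0.682, 0, -70.136, -16.507], TCP at [0.192, -0.647, 0.238] pointing down, gripper open.
Joint ranges: [-176.03, 176.03], [-82.01, 121.73], [-58.28, 71.71], [-173.87, 95.51], [-174.79, -0.11], [-173.66, 173.66]. Speed limits (degrees/s): [136.94, 136.94, 172.46, 180, 180, 180].

## Interface

Orientations are given as [roll, pitch, yaw] about the fixed x, y, z axes, in that order (R = Rz(yaw) Ry(pitch) Rx(roll)).
In Python, from plant import ctrl, cams, order gives the robot as it stands.
- The arm moves only by the tool jog_arm, never from a script. Its argument "motion" is a list of rows, each an object with "offset": the shift along the tool's x, y, z in mm, a list of three; "roll": the turn about the tool's z in rad; "hand": the finger opening in mm, from 0 to 87.6. A call has 1 to 20 rows; each row is the pose to reach, as a shift and turn from the pose commanded when the call began, along the tool's axes at that moment; what a row does not reach only later rows make up. A row lasts 1/12 s, in which the tool goes at most 41.7 mm and 7.16 degrees, less where a joint would pass 70% of its speed; a pose out of reach is approached as far as the arm can. A call with a gripper value outside its range is refused whole. The fingers move at their own pace and stop on an object; the grip force is fixed at half the most. Time passes only in rows, so rows that repeat a pose let the fingers close. It gives the time, the measured TCP pose, the force and the opening at its end, in the units of the state.
- ctrl.get_obs(): the state, without advancing time (a new reading comes with each control period).
- cams.snapshot(name): name is "scene" or "top" or "wrist"; returns a dict with "img" (480x640x3 uint8, red, green, blue), "K" (3x3 intrinsics, pixels), "D" ([k1, k2, p1, p2, k3] as OpenCV has them; the pictures are not rectified), "cam_to_world" (4x4, takes a point from camera to world coordinates); the wrist camera has in their place "T_tool_cam" (4x4, takes a point from camera to tool coordinates, whose origin is the TCP and whose axes are the flange's). Camera axes: x right, y down, z forward; pixel columns grow to the right and rows downward; lengths in m; the calibration is good to about 2 mm. A picture is of the moment at which its call begins: read the wrist's pose just before it. There is no depth.
- order.close_job(): hands the job in, once; it reports no verdict.
The state is a dict: "clock": time; "joint_pos": joint angles; "qvel": joint speeds; "tau": joint torques, N m; "tool_pos": TCP position; "orientation": TCP orientation; "force": force on the tool from outside, world axes, zero at the start; "moment": the same for the moment, N m; "opening": finger opening in m.
Only numpy, scipy, OpenCV 4.12 (cv2) and the standard library are available. Lean on these libraries where they do the work, as an engineer would, in place of code of your own. Each camera call takes 0.05 s, during which the arm holds its last target. There are 200 camera calls.

## Task

The black cordless handset lies in the wooden desk tray, shut in behind the brown pencil pot, the blue tin and the glue jar. First stand all three out of the way on the green mouse mat, then lay the handset in the cradle of its phone base so that it charges (screen up, keypad end at the brass contacts), and then stand each of the three back in the tray on the very pad it came from. Keep the three upright all the time, and leave the stapler, the mug and the little green clip tin where they are.

Things in the scene. Friction and masses are not known exactly. Their poses are not given: they have to be found in the camera images.
- pencil_pot_center (a point): Brown leather pencil pot, an open hollow cylinder with brass rims, 60 mm across, 85 mm high, about 160 g. Origin at its centre, half-way up; z up; round, yaw means nothing. Starts on one of the three rest pads in the front of the desk tray (which one varies). Grip it half-way up or a little higher, fingers left and right of it along the row (38 mm free to each neighbour); the handset lies 3 to 9 mm behind it.
- blue_tin_center (a point): Blue cylindrical tin with a steel disc on its lid, 62 mm across, 80 mm high, about 200 g. Origin at its centre, half-way up; z up; round, yaw means nothing. Starts on one of the three rest pads in the front of the desk tray (which one varies); gripped like the pencil pot.
- glue_jar_center (a point): White glue jar with a yellow label and an orange screw cap, 58 mm across up to 60 mm, cap 52 mm across above 67 mm, 85 mm high in all, about 220 g. Origin at its centre, half-way up; z up; round, yaw means nothing. Starts on one of the three rest pads in the front of the desk tray (which one varies); gripped like the pencil pot.
- handset_center (a point): Black cordless handset lying on its back, 50 (x) x 160 (y) x 28 mm (z), about 140 g. Origin at its centre, half-way up; +y points to the earpiece and screen end, -y to the keypad end, z up. It lies along the tray behind the three pots, 45 mm before the back lip; gripped from above across its 50 mm, for which the tall pots leave no room until they are gone.
- phone_base: Fixed silver phone base, 155 (x) x 210 mm (y), origin at its underside's centre. Deck 28 mm high. Cradle: black strip on the deck along y, centred at x -25, y 0 mm, between two black cheeks 15 mm over the deck with inner faces at y +-90 mm. Brass contacts at the -y cheek: the seated handset's axes match the base's. Sides open; 31 mm from the handset to the keypad panel (+x, 12 mm over the deck).
- mouse_mat: Green leather mouse mat with a gold line, 210 x 210 mm, fixed flat on the desk, 3 mm thick, origin at the centre of its underside; x and y along its edges. It is empty at the start: the side area for the three pots.
- desk_tray: Fixed dark wooden desk tray with grey lining, 190 (x) x 302 mm (y), origin at its underside's centre, front (-x) towards the robot. Floor 8 mm above the desk; lip all round, 8 mm thick, 22 mm above the desk. Three dark red round rest pads (68 mm, flush with the floor) are centred at x -45 and y -100, 0, +100 mm; the handset lies behind them around x +16 mm.
- stapler_center (a point): Red and black desk stapler, 36 x 140 x 55 mm, loose on the desk in front of the tray, origin at its centre. Not to be moved.
- mug_center (a point): Blue coffee mug with a handle, 80 mm across, 92 mm high, loose on the desk behind one end of the tray, origin at its centre. Not to be moved.
- clip_tin_center (a point): Small round green clip tin with a steel disc on top, 36 mm across, 26 mm high, loose in the tray's back left corner (+y end) beside the handset's ear end, origin at its centre. Not to be moved.
There are look-alikes about, which are no part of the job. Leave any purple or red look-alike of the part that bears blue_tin_center alone.

How it is judged:
By the outcome, as a careful person would: the job done as asked, in the order asked, and still so for the second after the job is handed in, with the robot touching nothing.
It also fails if it takes over 134 s, if anything falls off the work surface, if the arm or the gripper's body presses on something with over 40 N, if the wrist force passes 120 N, or if a joint passes its speed limit or range.

## Working session

There is one attempt and no reset: what is moved stays moved. The work goes in short steps, Python scripts to look and compute and a tool call to move; the robot and the scene stay as the last step left them, time stands still between calls to the robot, and variables do not carry over. Pictures are saved under pics/ and viewed, about 12 in all and at most 16, crops included, and the job is handed in when it is done.

Besides the shell and the picture viewer there is one more tool, called after ">>>" by a JSON object that holds its "op" and its "data". jog_arm: Moves the arm, as the interface text tells. Its arguments: {"type":"object","properties":{"motion":{"type":"array"}},"required":["motion"]}

```bash
ls; mkdir -p pics
python3 - <<'E'
from plant import ctrl,cams
import cv2,numpy as np
o=ctrl.get_obs();print(o)
for n in ["scene","top"]:
    s=cams.snapshot(n);cv2.imwrite(f"pics/{n}0.png",s["img"][:,:,::-1]);np.savez(f"pics/{n}0.npz",**s)
    print(n,s["K"],s["D"],s["cam_to_world"])
E
```

```text
pics
{'clock': 0.0, 'joint_pos': array([-5.69478404e+01,  2.05912818e+01,  6.35172920e-01, -2.08764032e-02,
       -7.01362065e+01, -1.65080389e+01]), 'qvel': array([-0.05724602, -0.00080599,  0.003075  ,  0.04735779,  0.02793126,
        0.04336532]), 'tau': array([-4.83529238e-04, -5.82722819e+01,  2.93050146e+01,  6.99730173e+00,
        7.02512145e-03, -1.83269685e-04]), 'tool_pos': array([ 0.19207154, -0.64661197,  0.23663266]), 'orientation': array([ 1.79905913e+02, -7.41771155e-03, -1.63462982e+02]), 'force': array([ 0.77265081, -0.15231082, -0.11912767]), 'moment': array([-0.05846072,  0.00092932,  0.02568931]), 'opening': 0.08773244950556426}
scene [[536.19577893   0.         325.72763312]
 [  0.         536.19577893 243.84232173]
 [  0.           0.           1.        ]] [0.0317189 0.        0.        0.        0.       ] [[ 0.88611773  0.30649709 -0.34764192  0.90111937]
 [ 0.4634589  -0.58422102  0.66625194 -0.63848262]
 [ 0.00110456 -0.7514954  -0.65973741  0.71938863]
 [ 0.          0.          0.          1.        ]]
top [[483.70306296   0.         321.16402464]
 [  0.         483.70306296 233.58722352]
 [  0.           0.           1.        ]] [0.04177038 0.         0.         0.         0.        ] [[ 0.00244073 -0.99935469  0.03583633  0.52435575]
 [-0.99980208 -0.00314625 -0.01964431  0.01414852]
 [ 0.01974438 -0.03578129 -0.99916458  0.99655227]
 [ 0.          0.          0.          1.        ]]
```

View pics/top0.png

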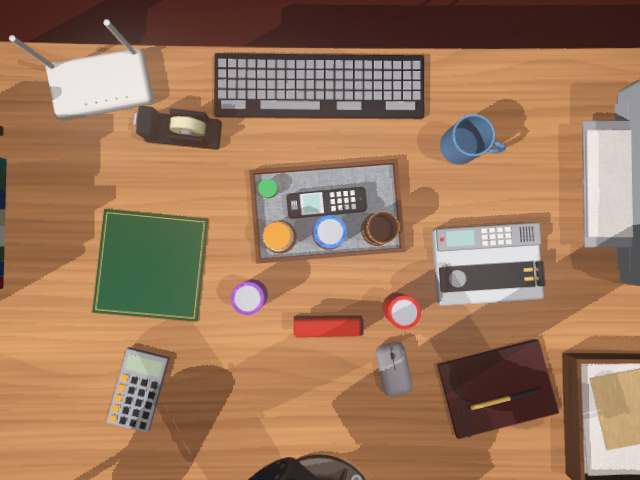

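View pics/scene0.png

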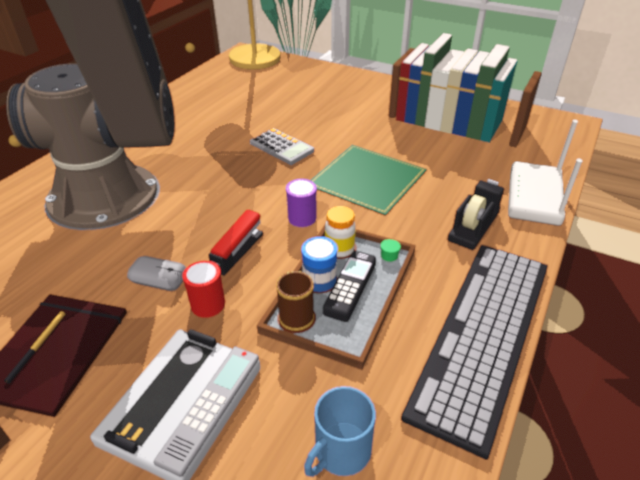

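Top view: the tray holds the orange-capped glue jar (278,237), the blue tin (330,232) and the pencil pot (381,228). The handset is at (327,202), the clip tin at (267,187), the base around (488,262) and the mat around (150,265). There are three blue-tin candidates: blue in the tray (330,232), purple (248,297) and red (403,311). The one in the tray fits, being blue and on a rest pad. I'll confirm it in a crop.

```bash
cat > h.py <<'E'
import numpy as np,cv2
from scipy.spatial.transform import Rotation as Ro
def proj(uv,K,D,T,z):
    uv=np.array(uv,float).reshape(-1,1,2)
    n=cv2.undistortPoints(uv,np.array(K),np.array(D)).reshape(-1,2)
    d=np.c_[n,np.ones(len(n))]@T[:3,:3].T; o=T[:3,3]
    return o+d*((z-o[2])/d[:,2])[:,None]
def pix(p,K,D,T):
    Ti=np.linalg.inv(T)
    return cv2.projectPoints(np.array(p,float).reshape(-1,3),cv2.Rodrigues(Ti[:3,:3])[0],Ti[:3,3],np.array(K),np.array(D))[0].reshape(-1,2)
def tool_T(o):
    T=np.eye(4);T[:3,:3]=Ro.from_euler('xyz',o["orientation"],degrees=True).as_matrix();T[:3,3]=o["tool_pos"];return T
def wrist(name):
    from plant import ctrl,cams
    o=ctrl.get_obs();s=cams.snapshot("wrist");T=tool_T(o)@s["T_tool_cam"]
    cv2.imwrite(f"pics/{name}.png",s["img"][:,:,::-1]);np.savez(f"pics/{name}.npz",img=s["img"],K=s["K"],D=s["D"],T=T);return o,s,T
def mask(img,lo,hi,roi=None):
    m=cv2.inRange(cv2.cvtColor(img,cv2.COLOR_RGB2HSV),np.array(lo),np.array(hi))
    if roi: k=np.zeros_like(m);k[roi[1]:roi[3],roi[0]:roi[2]]=1;m=m*k
    return m
def big(m):
    c,_=cv2.findContours(m,cv2.RETR_EXTERNAL,cv2.CHAIN_APPROX_NONE);return max(c,key=cv2.contourArea)
def plan(wps,start=None):
    """wps: list of (x,y,z[m],yaw deg); prints offset(mm)/roll(rad) for each, from start pose (x,y,z,yaw)"""
    if start is None:
        from plant import ctrl
        o=ctrl.get_obs();start=(*o["tool_pos"],o["orientation"][2]);print("now",np.round(start,4))
    th=np.radians(start[3]);c,s=np.cos(th),np.sin(th)
    for w in wps:
        d=(np.array(w[:3])-start[:3])*1000
        r=-np.radians((w[3]-start[3]+180)%360-180)
        print(np.round([c*d[0]+s*d[1],s*d[0]-c*d[1],-d[2]],1),round(r,4))
E
python3 - <<'E'
from h import *
d=np.load("pics/top0.npz");img,K,D,T=d["img"],d["K"],d["D"],d["cam_to_world"]
P=lambda uv,z:np.round(proj(uv,K,D,T,z),4)[:,:2].tolist()
mat=big(mask(img,(50,80,40),(90,255,200),(80,195,220,330)));r=cv2.minAreaRect(mat);print("mat",P([r[0]],.003),r,P(cv2.boxPoints(r),.003))
glue=big(mask(img,(8,150,180),(25,255,255),(255,215,300,260)));print("glue",P([cv2.minEnclosingCircle(glue)[0]],.093))
blue=big(mask(img,(100,120,100),(125,255,255),(305,210,350,255)));print("blue",cv2.minEnclosingCircle(blue),P([cv2.minEnclosingCircle(blue)[0]],.088))
hs=big(mask(img,(0,0,0),(179,255,60),(284,180,368,218)));r=cv2.minAreaRect(hs);print("hs",r,P([r[0]],.036),P(cv2.boxPoints(r),.036))
pot=big(mask(img,(0,60,0),(20,255,110),(360,208,402,248)));print("pot",cv2.minEnclosingCircle(pot),P([cv2.minEnclosingCircle(pot)[0]],.093))
a=cv2.resize(img[155:270,240:410],None,fx=4.2,fy=4.2,interpolation=cv2.INTER_CUBIC)
b=cv2.resize(img[215:312,425:555],None,fx=5,fy=5,interpolation=cv2.INTER_CUBIC)
cv2.imwrite("pics/trayc.png",a[:,:,::-1]);cv2.imwrite("pics/basec.png",b[:,:,::-1])
E
```

```text
mat [[0.4948, 0.3423]] ((149.47918701171875, 265.2030029296875), (96.49380493164062, 95.6520767211914), 5.856013774871826) [[0.4094, 0.445], [0.6009, 0.4297], [0.5818, 0.2374], [0.3888, 0.2545]]
glue [[0.5539, 0.0797]]
blue ((329.59637451171875, 231.21084594726562), 16.608720779418945) [[0.5615, -0.0196]]Traceback (most recent call last):
  File "<stdin>", line 7, in <module>
  File "h.py", line 22, in big
    c,_=cv2.findContours(m,cv2.RETR_EXTERNAL,cv2.CHAIN_APPROX_NONE);return max(c,key=cv2.contourArea)
                                                                           ~~~^^^^^^^^^^^^^^^^^^^^^^^
ValueError: max() iterable argument is empty
```

Run:
```python
from h import *
d=np.load("pics/top0.npz");img,K,D,T=d["img"],d["K"],d["D"],d["cam_to_world"]
P=lambda uv,z:np.round(proj(uv,K,D,T,z),4)[:,:2].tolist()
print("rough hs",P([[327,202]],.036),"pot",P([[381,228]],.093),"base",P([[488,262]],.028),"clip",P([[267,187]],.034),"purple,red",P([[248,297],[403,311]],.08))
a=cv2.resize(img[155:330,230:420],None,fx=3.4,fy=3.4,interpolation=cv2.INTER_CUBIC)
b=cv2.resize(img[215:312,425:555],None,fx=5,fy=5,interpolation=cv2.INTER_CUBIC)
cv2.imwrite("pics/trayc.png",a[:,:,::-1]);cv2.imwrite("pics/basec.png",b[:,:,::-1])
from plant import cams
s=cams.snapshot("wrist");print(s["K"],s["D"],s["T_tool_cam"])
plan([(.48,-.02,.36,-175.7)])
```

```text
rough hs [[0.6218, -0.0162]] pot [[0.5676, -0.1157]] base [[0.5032, -0.3393]] clip [[0.6514, 0.1034]] purple,red [[0.4376, 0.1333], [0.4115, -0.1587]]
[[376.10876241   0.         323.69076029]
 [  0.         376.10876241 242.00688064]
 [  0.           0.           1.        ]] [-0.0358132  0.         0.         0.         0.       ] [[ 2.91553055e-04 -9.60594008e-01 -2.77955153e-01  7.45032952e-02]
 [ 9.99999906e-01  3.69442343e-04 -2.27846370e-04 -6.52370139e-04]
 [ 3.21556260e-04 -2.77955060e-01  9.60594025e-01 -1.46187398e-01]
 [ 0.00000000e+00  0.00000000e+00  0.00000000e+00  1.00000000e+00]]
now [   0.1921   -0.6467    0.2369 -163.4563]
[-454.4  518.8 -123.1] 0.2137
```

View pics/trayc.png

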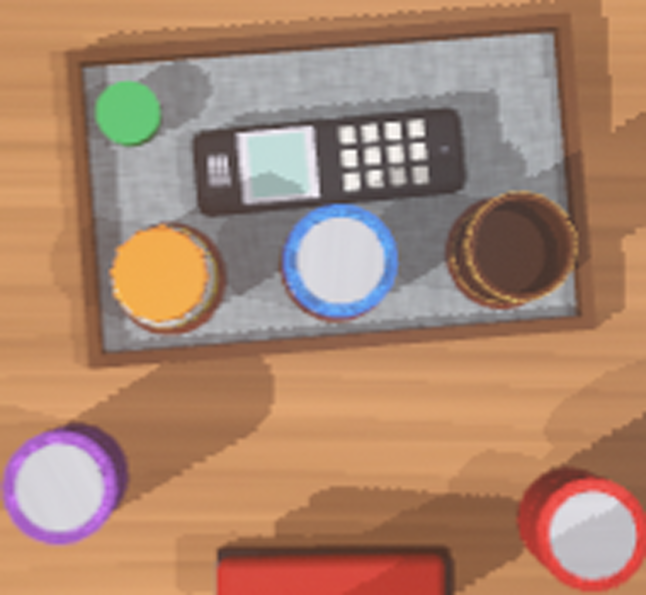

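The crop confirms the blue tin is the middle one in the tray at crop pixel (340,260). Purple (60,487) and red (592,540) are outside it. The glue jar is on the +y pad and the pot on the -y pad. I'll move above the tray for a close wrist view.

>>> {"op": "jog_arm", "data": {"motion": [{"offset": [-30, 35, -60], "roll": 0.02, "hand": 76}, {"offset": [-60, 70, -123], "roll": 0.05, "hand": 76}, {"offset": [-90, 103, -123], "roll": 0.08, "hand": 76}, {"offset": [-116, 132, -123], "roll": 0.1, "hand": 76}, {"offset": [-142, 162, -123], "roll": 0.12, "hand": 76}, {"offset": [-168, 192, -123], "roll": 0.14, "hand": 76}, {"offset": [-194, 222, -123], "roll": 0.16, "hand": 76}, {"offset": [-220, 251, -123], "roll": 0.18, "hand": 76}, {"offset": [-246, 281, -123], "roll": 0.2, "hand": 76}, {"offset": [-272, 310, -123], "roll": 0.21, "hand": 76}, {"offset": [-298, 340, -123], "roll": 0.214, "hand": 76}, {"offset": [-324, 370, -123], "roll": 0.214, "hand": 76}, {"offset": [-350, 400, -123], "roll": 0.214, "hand": 76}, {"offset": [-376, 430, -123], "roll": 0.214, "hand": 76}, {"offset": [-402, 459, -123], "roll": 0.214, "hand": 76}, {"offset": [-428, 489, -123], "roll": 0.214, "hand": 76}, {"offset": [-454, 519, -123], "roll": 0.214, "hand": 76}, {"offset": [-454, 519, -123], "roll": 0.214, "hand": 76}, {"offset": [-454, 519, -123], "roll": 0.214, "hand": 76}, {"offset": [-454, 519, -123], "roll": 0.214, "hand": 76}]}}

```text
clock: 1.82
tool_pos: [0.4797, -0.019, 0.3599]
orientation: [-180.0, -0.1, -175.6]
force: [-0.0, -0.5, -0.5]
opening: 0.0755
```

Run:
```python
from h import *
o,s,T=wrist("w1");print(o["tool_pos"],o["orientation"],o["qvel"].max(),o["joint_pos"])
```

```text
[ 0.47973947 -0.01896225  0.3599473 ] [-1.79986143e+02 -8.07554505e-02 -1.75560732e+02] 0.5965788286282854 [ 2.12742526e+01 -1.62894685e+00 -1.07055405e+01 -1.02508515e-02
 -8.10047142e+01 -1.06833364e+02]
```

View pics/w1.png

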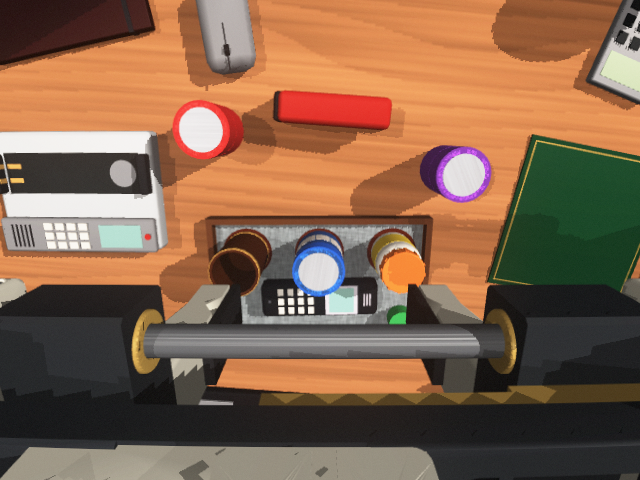

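The wrist view shows pot rim (235,270), blue lid (318,270), orange cap (403,270), tray front edge along row ~217 from x=208 to 432, and the mat's left edge at about 490-535. I'll measure from both views.

Run:
```python
from h import *
d=np.load("pics/top0.npz");t=[d["img"],d["K"],d["D"],d["cam_to_world"]]
d=np.load("pics/w1.npz");w=[d["img"],d["K"],d["D"],d["T"]]
P=lambda v,uv,z:np.round(proj(uv,*v[1:],z),4)[:,:2]
c=np.array([[67,52],[570,14],[597,325],[92,367]])/3.4+[229.6,154.6]
q=P(t,c,.022);print("tray top corners",q.tolist(),"centre",q.mean(0),[round(float(np.linalg.norm(q[i]-q[(i+1)%4])),4) for i in range(4)],"yaw",np.degrees(np.arctan2(*( -(q[0]-q[1]+q[3]-q[2])*[1,-1]))))
q=q  # TL=(+x,+y)
def circ(v,lo,hi,roi,z,n):
    m=mask(v[0],lo,hi,roi);k=big(cv2.morphologyEx(m,cv2.MORPH_CLOSE,np.ones((5,5))));e=cv2.fitEllipse(cv2.convexHull(k))
    print(n,np.round(e[0],1),np.round(e[1],1),P(v,[e[0]],z).tolist())
    h=P(v,cv2.convexHull(k).reshape(-1,2),z);(x,y),r=cv2.minEnclosingCircle(h.astype(np.float32));print("   world circ",round(x,4),round(y,4),round(r,4))
circ(t,(8,150,180),(25,255,255),(255,215,300,260),.093,"glue top")
circ(w,(8,190,200),(17,255,255),(378,245,428,300),.093,"glue w")
circ(t,(100,120,100),(125,255,255),(305,210,350,255),.088,"blue top")
circ(w,(95,120,120),(125,255,255),(285,243,350,300),.088,"blue w")
for v,r in((t,(362,210,402,250)),(w,(205,245,265,300))):
    hsv=cv2.cvtColor(v[0],cv2.COLOR_RGB2HSV);print(hsv[228,381] if v is t else hsv[270,235])
circ(t,(0,90,0),(25,255,130),(362,208,402,246),.093,"pot top")
circ(w,(0,90,0),(25,255,130),(205,240,264,300),.093,"pot w")
m=big(mask(t[0],(50,80,40),(90,255,200),(80,195,220,330)));b=cv2.approxPolyDP(m,8,True).reshape(-1,2);q=P(t,b,.003);print("mat",q.tolist(),q.mean(0))
# tray front edge in wrist: dark step in column profiles
g=cv2.cvtColor(w[0],cv2.COLOR_RGB2GRAY).astype(float);pts=[]
for u in range(230,420,10):
    col=g[205:232,u];k=np.argmin(np.diff(col));pts.append((u,205+k+.5))
pts=np.array(pts);print(pts[:,1])
a=P(w,pts,0.0);f=np.polyfit(a[:,1],a[:,0],1);print("front edge x at y:",f,"yaw",-np.degrees(np.arctan(f[0])))
```

```text
tray top corners [[0.6874, 0.1402], [0.7119, -0.1591], [0.5263, -0.1747], [0.5008, 0.1242]] centre [ 0.6066  -0.01735] [0.3003, 0.1863, 0.3, 0.1873] yaw 4.777909357290254
glue top [276.5 235.1] [27.2 27.5] [[0.5536, 0.0797]]
   world circ 0.5539 0.0797 0.0262
glue w [403. 271.] [41.1 45.6] [[0.5524, 0.0791]]
   world circ 0.5531 0.0792 0.0268
blue top [329.7 231.1] [32.7 33. ] [[0.5617, -0.0198]]
   world circ 0.5615 -0.0196 0.0313
blue w [318.8 269.2] [51.9 55.8] [[0.5597, -0.0192]]
   world circ 0.5605 -0.017 0.0352
[ 8 95 91]
[  9 138  37]
pot top [385.9 227.1] [38.6 49.3] [[0.5693, -0.1249]]
   world circ 0.5715 -0.123 0.0456
pot w [234.9 255.6] [58.4 82.1] [[0.5488, -0.1174]]
   world circ 0.5571 -0.1165 0.0414
mat [[0.5983, 0.4264], [0.4111, 0.4442], [0.3922, 0.2557], [0.5809, 0.2381]] [0.495625 0.3411  ]
[215.5 215.5 228.5 215.5 215.5 215.5 215.5 215.5 215.5 215.5 230.5 214.5
 215.5 214.5 214.5 230.5 228.5 215.5 215.5]
front edge x at y: [-0.05991607  0.51639909] yaw 3.428838500597745
```

Tray: centre (0.607,-0.017), yaw ≈4.7°. Mat: centre (0.4956,0.341), yaw ≈-5.3°. Glue jar: (0.5537,0.0793). The two views agree to about 1 mm. Glue jar first.

Run:
```python
from h import *
y=-175.3
plan([(.5537,.0793,.16,y),(.5537,.0793,.047,y)])
print("carry");plan([(.5537,.0793,.165,y),(.5633,.3347,.165,y),(.5633,.3347,.043,y)],(.5537,.0793,.047,y))
```

```text
now [ 4.794000e-01 -1.990000e-02  3.602000e-01 -1.756351e+02]
[-81.6  93.2 200.2] -0.0058
[-81.6  93.2 313.2] -0.0058
carry
[  -0.    0. -118.] -0.0
[ -30.5  253.8 -118. ] -0.0
[-30.5 253.8   4. ] -0.0
```

>>> {"op": "jog_arm", "data": {"motion": [{"offset": [-20, 23, 50], "roll": -0.006, "hand": 76}, {"offset": [-40, 46, 90], "roll": -0.006, "hand": 76}, {"offset": [-60, 70, 130], "roll": -0.006, "hand": 76}, {"offset": [-82, 93, 170], "roll": -0.006, "hand": 76}, {"offset": [-82, 93, 200], "roll": -0.006, "hand": 76}, {"offset": [-82, 93, 200], "roll": -0.006, "hand": 76}, {"offset": [-82, 93, 200], "roll": -0.006, "hand": 76}, {"offset": [-82, 93, 200], "roll": -0.006, "hand": 76}]}}

```text
clock: 2.53
tool_pos: [0.5537, 0.0772, 0.1596]
orientation: [-179.9, -0.2, -175.4]
force: [0.3, 0.3, 0.5]
opening: 0.0758
```

Run:
```python
from h import *
y=-175.3
plan([(.5537,.0793,.047,y)])
```

```text
now [ 5.537000e-01  7.720000e-02  1.596000e-01 -1.754115e+02]
[-1.000e-01  2.100e+00  1.126e+02] -0.0019
```

>>> {"op": "jog_arm", "data": {"motion": [{"offset": [0, 2, 25], "roll": -0.002, "hand": 76}, {"offset": [0, 2, 50], "roll": -0.002, "hand": 76}, {"offset": [0, 2, 75], "roll": -0.002, "hand": 76}, {"offset": [0, 2, 95], "roll": -0.002, "hand": 76}, {"offset": [0, 2, 107], "roll": -0.002, "hand": 76}, {"offset": [0, 2, 112.5], "roll": -0.002, "hand": 76}, {"offset": [0, 2, 112.5], "roll": -0.002, "hand": 76}, {"offset": [0, 2, 112.5], "roll": -0.002, "hand": 76}, {"offset": [0, 2, 112.5], "roll": -0.002, "hand": 50}, {"offset": [0, 2, 112.5], "roll": -0.002, "hand": 50}, {"offset": [0, 2, 112.5], "roll": -0.002, "hand": 50}, {"offset": [0, 2, 112.5], "roll": -0.002, "hand": 50}, {"offset": [0, 2, 112.5], "roll": -0.002, "hand": 50}, {"offset": [0, 2, 112.5], "roll": -0.002, "hand": 50}, {"offset": [0, 2, 112.5], "roll": -0.002, "hand": 50}, {"offset": [0, 2, 112.5], "roll": -0.002, "hand": 50}]}}

```text
clock: 3.87
tool_pos: [0.5547, 0.0808, 0.0489]
orientation: [180.0, 0.1, -175.2]
force: [-2.0, 0.0, 6.5]
opening: 0.0573
```

>>> {"op": "jog_arm", "data": {"motion": [{"offset": [0, 0, -15], "roll": 0, "hand": 50}, {"offset": [0, 0, -40], "roll": 0, "hand": 50}, {"offset": [0, 0, -70], "roll": 0, "hand": 50}, {"offset": [0, 0, -100], "roll": 0, "hand": 50}, {"offset": [0, 0, -118], "roll": 0, "hand": 50}, {"offset": [-2, 15, -118], "roll": 0, "hand": 50}, {"offset": [-5, 40, -118], "roll": 0, "hand": 50}, {"offset": [-8, 68, -118], "roll": 0, "hand": 50}, {"offset": [-12, 98, -118], "roll": 0, "hand": 50}, {"offset": [-15, 128, -118], "roll": 0, "hand": 50}, {"offset": [-19, 158, -118], "roll": 0, "hand": 50}, {"offset": [-22, 188, -118], "roll": 0, "hand": 50}, {"offset": [-26, 216, -118], "roll": 0, "hand": 50}, {"offset": [-29, 239, -118], "roll": 0, "hand": 50}, {"offset": [-30.5, 252, -118], "roll": 0, "hand": 50}, {"offset": [-30.5, 254, -118], "roll": 0, "hand": 50}, {"offset": [-30.5, 254, -95], "roll": 0, "hand": 50}, {"offset": [-30.5, 254, -70], "roll": 0, "hand": 50}, {"offset": [-30.5, 254, -50], "roll": 0, "hand": 50}, {"offset": [-30.5, 254, -40], "roll": 0, "hand": 50}]}}

```text
clock: 5.53
tool_pos: [0.5619, 0.3345, 0.0846]
orientation: [-179.8, -0.2, -175.3]
force: [0.6, -0.0, -2.1]
opening: 0.0572
```

Run:
```python
from h import *
from plant import cams
plan([(.5633,.3347,.044,-175.3)])
s=cams.snapshot("scene")["img"];cv2.imwrite("pics/s1.png",s[60:360,180:580,::-1])
```

```text
now [ 5.619000e-01  3.345000e-01  8.460000e-02 -1.753146e+02]
[-1.4  0.1 40.6] -0.0003
```

View pics/s1.png

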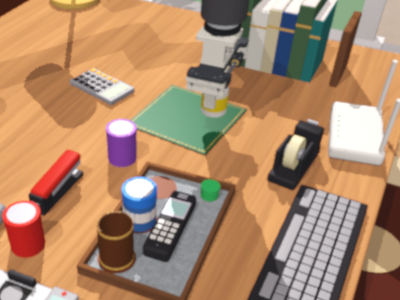

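The glue jar is held upright over the mat's far edge at crop pixel (214,100), and the other two are undisturbed. Now I lower and release it.

>>> {"op": "jog_arm", "data": {"motion": [{"offset": [-1, 0, 12], "roll": 0, "hand": 50}, {"offset": [-1, 0, 24], "roll": 0, "hand": 50}, {"offset": [-1, 0, 33], "roll": 0, "hand": 50}, {"offset": [-1, 0, 38], "roll": 0, "hand": 50}, {"offset": [-1, 0, 40], "roll": 0, "hand": 50}, {"offset": [-1, 0, 41], "roll": 0, "hand": 50}, {"offset": [-1, 0, 41], "roll": 0, "hand": 50}, {"offset": [-1, 0, 41], "roll": 0, "hand": 50}]}}

```text
clock: 6.25
tool_pos: [0.5649, 0.3366, 0.0476]
orientation: [180.0, 0.0, -175.2]
force: [-0.1, -0.4, -0.7]
opening: 0.0572
```

>>> {"op": "jog_arm", "data": {"motion": [{"offset": [0, 0, 0], "roll": 0, "hand": 76}, {"offset": [0, 0, 0], "roll": 0, "hand": 76}, {"offset": [0, 0, 0], "roll": 0, "hand": 76}, {"offset": [0, 0, 0], "roll": 0, "hand": 76}, {"offset": [0, 0, 0], "roll": 0, "hand": 76}, {"offset": [0, 0, -15], "roll": 0, "hand": 76}, {"offset": [0, 0, -45], "roll": 0, "hand": 76}, {"offset": [0, 0, -85], "roll": 0, "hand": 76}, {"offset": [0, 0, -120], "roll": 0, "hand": 76}, {"offset": [0, 0, -120], "roll": 0, "hand": 76}]}}

```text
clock: 7.08
tool_pos: [0.568, 0.3386, 0.1758]
orientation: [179.7, 0.6, -175.2]
force: [1.6, 0.8, 1.2]
opening: 0.076
```

Run:
```python
from h import *
y=-175.3
plan([(.561,-.0194,.165,y),(.561,-.0194,.047,y)])
print("carry");plan([(.4956,.341,.165,y)],(.561,-.0194,.165,y))
```

```text
now [   0.568     0.3386    0.1758 -175.179 ]
[  37.1 -356.2   10.8] 0.0021
[  37.1 -356.2  128.8] 0.0021
carry
[ 35.6 364.5  -0. ] -0.0
```

>>> {"op": "jog_arm", "data": {"motion": [{"offset": [3, -25, 8], "roll": 0.002, "hand": 76}, {"offset": [6, -60, 10], "roll": 0.002, "hand": 76}, {"offset": [10, -100, 10], "roll": 0.002, "hand": 76}, {"offset": [14, -140, 10], "roll": 0.002, "hand": 76}, {"offset": [18, -180, 10], "roll": 0.002, "hand": 76}, {"offset": [22, -220, 10], "roll": 0.002, "hand": 76}, {"offset": [27, -260, 10], "roll": 0.002, "hand": 76}, {"offset": [31, -300, 10], "roll": 0.002, "hand": 76}, {"offset": [35, -335, 10], "roll": 0.002, "hand": 76}, {"offset": [37, -356, 10], "roll": 0.002, "hand": 76}, {"offset": [37, -356, 10], "roll": 0.002, "hand": 76}, {"offset": [37, -356, 10], "roll": 0.002, "hand": 76}, {"offset": [37, -356, 10], "roll": 0.002, "hand": 76}, {"offset": [37, -356, 10], "roll": 0.002, "hand": 76}, {"offset": [37, -356, 10], "roll": 0.002, "hand": 76}, {"offset": [37, -356, 10], "roll": 0.002, "hand": 76}]}}

```text
clock: 8.42
tool_pos: [0.5573, -0.0206, 0.157]
orientation: [180.0, 0.0, -175.3]
force: [-0.6, 0.1, -0.6]
opening: 0.076
```

Run:
```python
from h import *
y=-175.3
o,s,T=wrist("w2")
plan([(.561,-.0194,.165,y),(.561,-.0194,.047,y)])
from plant import ctrl
d=np.load("pics/w2.npz")
for p in [(.561,-.0194,.088),(.5618,-.0211,.008),(.5536,.0786,.008),(.5633,.3347,.088)]: print(pix([p],d["K"],d["D"],d["T"]))
```

```text
now [ 5.573000e-01 -2.070000e-02  1.570000e-01 -1.753014e+02]
[-3.8  1.  -8. ] -0.0
[ -3.8   1.  110. ] -0.0
[[326.07460365 267.07397302]]
[[323.33396447 234.15099554]]
[[446.02792883 234.23394601]]
[[839.81969616 308.26674475]]
```

View pics/w2.png

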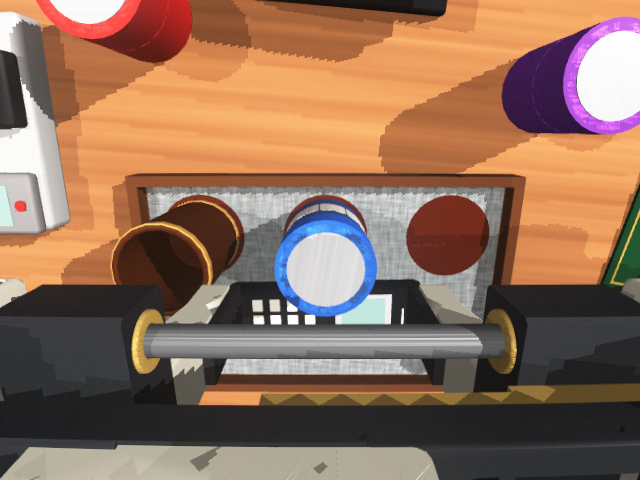

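The wrist view has the blue lid at (326,268), predicted (326,267). The empty +y pad is at (447,235), predicted (446,234). So the positions hold to about 1 mm. Next I grip the blue tin.

>>> {"op": "jog_arm", "data": {"motion": [{"offset": [-4, 1, 0], "roll": 0, "hand": 76}, {"offset": [-4, 1, 25], "roll": 0, "hand": 76}, {"offset": [-4, 1, 50], "roll": 0, "hand": 76}, {"offset": [-4, 1, 75], "roll": 0, "hand": 76}, {"offset": [-4, 1, 95], "roll": 0, "hand": 76}, {"offset": [-4, 1, 107], "roll": 0, "hand": 76}, {"offset": [-4, 1, 110], "roll": 0, "hand": 76}, {"offset": [-4, 1, 110], "roll": 0, "hand": 76}, {"offset": [-4, 1, 110], "roll": 0, "hand": 76}, {"offset": [-4, 1, 110], "roll": 0, "hand": 54}, {"offset": [-4, 1, 110], "roll": 0, "hand": 54}, {"offset": [-4, 1, 110], "roll": 0, "hand": 54}, {"offset": [-4, 1, 110], "roll": 0, "hand": 54}, {"offset": [-4, 1, 110], "roll": 0, "hand": 54}, {"offset": [-4, 1, 110], "roll": 0, "hand": 54}, {"offset": [-4, 1, 110], "roll": 0, "hand": 54}]}}

```text
clock: 9.8
tool_pos: [0.5617, -0.0199, 0.048]
orientation: [180.0, 0.1, -175.4]
force: [-1.6, 0.6, 6.5]
opening: 0.0609
```

Run:
```python
from h import *
y=-175.3
plan([(.4956,.341,.165,y)])
```

```text
now [ 5.617000e-01 -1.990000e-02  4.800000e-02 -1.753526e+02]
[  36.7  365.1 -117. ] -0.0009
```

>>> {"op": "jog_arm", "data": {"motion": [{"offset": [0, 0, -15], "roll": 0, "hand": 54}, {"offset": [0, 0, -40], "roll": 0, "hand": 54}, {"offset": [0, 0, -75], "roll": 0, "hand": 54}, {"offset": [0, 0, -105], "roll": 0, "hand": 54}, {"offset": [0, 5, -117], "roll": 0, "hand": 54}, {"offset": [2, 25, -117], "roll": 0, "hand": 54}, {"offset": [6, 60, -117], "roll": 0, "hand": 54}, {"offset": [10, 100, -117], "roll": 0, "hand": 54}, {"offset": [14, 140, -117], "roll": 0, "hand": 54}, {"offset": [18, 180, -117], "roll": 0, "hand": 54}, {"offset": [22, 220, -117], "roll": 0, "hand": 54}, {"offset": [26, 260, -117], "roll": 0, "hand": 54}, {"offset": [30, 300, -117], "roll": 0, "hand": 54}, {"offset": [34, 335, -117], "roll": 0, "hand": 54}, {"offset": [36, 357, -117], "roll": 0, "hand": 54}, {"offset": [37, 365, -117], "roll": 0, "hand": 54}, {"offset": [37, 365, -117], "roll": 0, "hand": 54}, {"offset": [37, 365, -117], "roll": 0, "hand": 54}, {"offset": [37, 365, -117], "roll": 0, "hand": 54}, {"offset": [37, 365, -117], "roll": 0, "hand": 54}]}}

```text
clock: 11.47
tool_pos: [0.495, 0.3394, 0.1641]
orientation: [-180.0, -0.0, -175.4]
force: [0.3, 0.2, -2.1]
opening: 0.0612
```

Run:
```python
from h import *
o,s,T=wrist("w3")
plan([(.4956,.341,.0435,-175.3)])
```

```text
now [ 4.950000e-01  3.394000e-01  1.641000e-01 -1.754531e+02]
[ -0.7   1.5 120.6] -0.0027
```

View pics/w3.png

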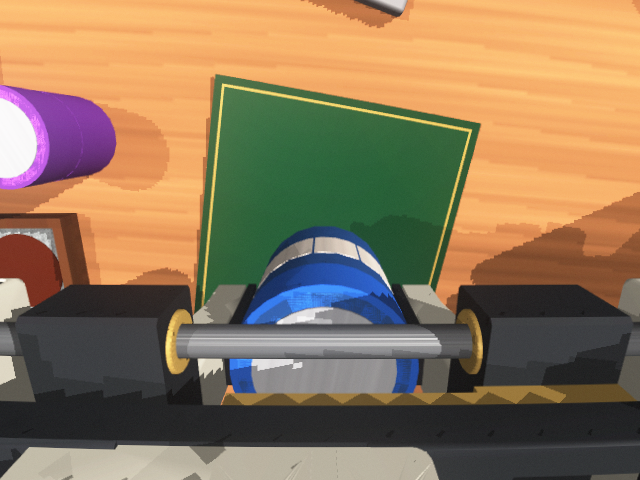

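The wrist view shows the tin hanging upright over the middle of the mat, and the near half of the mat (220-480, 75-300) is free. I lower it.

>>> {"op": "jog_arm", "data": {"motion": [{"offset": [0, 1, 30], "roll": 0, "hand": 54}, {"offset": [0, 1, 60], "roll": 0, "hand": 54}, {"offset": [0, 1, 90], "roll": 0, "hand": 54}, {"offset": [0, 1, 108], "roll": 0, "hand": 54}, {"offset": [0, 1, 116], "roll": 0, "hand": 54}, {"offset": [0, 1, 120], "roll": 0, "hand": 54}, {"offset": [0, 1, 121], "roll": 0, "hand": 54}, {"offset": [0, 1, 121], "roll": 0, "hand": 54}, {"offset": [0, 1, 121], "roll": 0, "hand": 54}, {"offset": [0, 1, 121], "roll": 0, "hand": 54}, {"offset": [0, 1, 121], "roll": 0, "hand": 54}]}}

```text
clock: 12.43
tool_pos: [0.4951, 0.3421, 0.0439]
orientation: [179.9, 0.1, -175.4]
force: [0.2, -0.4, -1.8]
opening: 0.0612
```

>>> {"op": "jog_arm", "data": {"motion": [{"offset": [0, 0, 0], "roll": 0, "hand": 76}, {"offset": [0, 0, 0], "roll": 0, "hand": 76}, {"offset": [0, 0, 0], "roll": 0, "hand": 76}, {"offset": [0, 0, 0], "roll": 0, "hand": 76}, {"offset": [0, 0, 0], "roll": 0, "hand": 76}, {"offset": [0, 0, -15], "roll": 0, "hand": 76}, {"offset": [0, 0, -45], "roll": 0, "hand": 76}, {"offset": [0, 0, -85], "roll": 0, "hand": 76}, {"offset": [0, 0, -120], "roll": 0, "hand": 76}, {"offset": [0, 0, -120], "roll": 0, "hand": 76}, {"offset": [0, 0, -120], "roll": 0, "hand": 76}, {"offset": [0, 0, -120], "roll": 0, "hand": 76}, {"offset": [0, 0, -120], "roll": 0, "hand": 76}]}}

```text
clock: 13.52
tool_pos: [0.4941, 0.3411, 0.162]
orientation: [-179.9, -0.1, -175.4]
force: [-0.1, 0.5, 0.2]
opening: 0.076
```

Run:
```python
from h import *
y=-175.3
plan([(.556,-.120,.165,y)])
```

```text
now [ 4.941000e-01  3.411000e-01  1.620000e-01 -1.753813e+02]
[ -24.5 -464.6   -3. ] -0.0014
```

>>> {"op": "jog_arm", "data": {"motion": [{"offset": [-1, -25, -3], "roll": 0, "hand": 76}, {"offset": [-4, -60, -3], "roll": 0, "hand": 76}, {"offset": [-8, -100, -3], "roll": 0, "hand": 76}, {"offset": [-11, -140, -3], "roll": 0, "hand": 76}, {"offset": [-14, -180, -3], "roll": 0, "hand": 76}, {"offset": [-18, -220, -3], "roll": 0, "hand": 76}, {"offset": [-21, -260, -3], "roll": 0, "hand": 76}, {"offset": [-24, -300, -3], "roll": 0, "hand": 76}, {"offset": [-27, -340, -3], "roll": 0, "hand": 76}, {"offset": [-30, -380, -3], "roll": 0, "hand": 76}, {"offset": [-34, -420, -3], "roll": 0, "hand": 76}, {"offset": [-37, -450, -3], "roll": 0, "hand": 76}, {"offset": [-38, -464, -3], "roll": 0, "hand": 76}, {"offset": [-38, -464, -3], "roll": 0, "hand": 76}, {"offset": [-38, -464, -3], "roll": 0, "hand": 76}, {"offset": [-38, -464, -3], "roll": 0, "hand": 76}, {"offset": [-38, -464, -3], "roll": 0, "hand": 76}, {"offset": [-38, -464, -3], "roll": 0, "hand": 76}]}}

```text
clock: 15.02
tool_pos: [0.5699, -0.1167, 0.1659]
orientation: [180.0, -0.0, -175.3]
force: [0.4, 0.4, -0.1]
opening: 0.076
```

Run:
```python
from h import *
o,s,T=wrist("w4")
v=(s["K"],s["D"],T)
m=mask(s["img"],(0,120,0),(12,255,140),(300,180,560,280));c,_=cv2.findContours(m,cv2.RETR_EXTERNAL,cv2.CHAIN_APPROX_NONE)
for k in c:
    if cv2.contourArea(k)>800:
        e=cv2.fitEllipse(k);print("pad?",e,proj([e[0]],*v,.008),o["tool_pos"])
im=s["img"].copy()
for p in [(.569,-.1195,.093)]+[(.569+.03*np.cos(a),-.1195+.03*np.sin(a),.093) for a in np.arange(0,6.3,.3)]:
    q=pix([p],*v)[0];cv2.circle(im,tuple(int(i) for i in q),1,(0,255,0),-1)
cv2.imwrite("pics/w4a.png",im[150:340,150:650,::-1])
plan([(.569,-.1195,.047,-175.3)])
```

```text
pad? ((330.12591552734375, 249.5581817626953), (67.49625396728516, 76.59083557128906), 123.51325988769531) [[ 0.58970061 -0.11023749  0.008     ]] [ 0.56994113 -0.11674738  0.16589731]
pad? ((541.9895629882812, 229.67811584472656), (42.31870651245117, 81.29557800292969), 3.521494150161743) [[0.55751833 0.06651466 0.008     ]] [ 0.56994113 -0.11674738  0.16589731]
pad? ((440.78033447265625, 226.55389404296875), (74.70386505126953, 81.59282684326172), 54.597755432128906) [[ 0.56207285 -0.01992536  0.008     ]] [ 0.56994113 -0.11674738  0.16589731]
pad? ((330.0245361328125, 208.59454345703125), (33.65777587890625, 61.801700592041016), 113.40303802490234) [[ 0.5546378  -0.11338855  0.008     ]] [ 0.56994113 -0.11674738  0.16589731]
now [ 5.700000e-01 -1.168000e-01  1.660000e-01 -1.752858e+02]
[  1.2  -2.6 119. ] 0.0002
```

View pics/w4a.png

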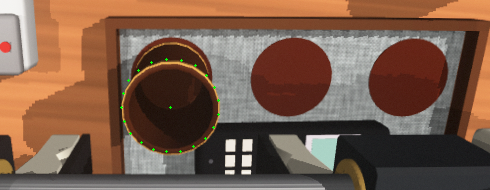

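The overlay at (0.569,-0.1195) matches the pot rim (crop 170,107). The middle pad measures (0.562,-0.020). Grip the pot.

>>> {"op": "jog_arm", "data": {"motion": [{"offset": [1, -2.5, 5], "roll": 0, "hand": 76}, {"offset": [1, -2.5, 30], "roll": 0, "hand": 76}, {"offset": [1, -2.5, 60], "roll": 0, "hand": 76}, {"offset": [1, -2.5, 85], "roll": 0, "hand": 76}, {"offset": [1, -2.5, 105], "roll": 0, "hand": 76}, {"offset": [1, -2.5, 115], "roll": 0, "hand": 76}, {"offset": [1, -2.5, 118], "roll": 0, "hand": 76}, {"offset": [1, -2.5, 118], "roll": 0, "hand": 76}, {"offset": [1, -2.5, 118], "roll": 0, "hand": 76}, {"offset": [1, -2.5, 118], "roll": 0, "hand": 52}, {"offset": [1, -2.5, 118], "roll": 0, "hand": 52}, {"offset": [1, -2.5, 118], "roll": 0, "hand": 52}, {"offset": [1, -2.5, 118], "roll": 0, "hand": 52}, {"offset": [1, -2.5, 118], "roll": 0, "hand": 52}, {"offset": [1, -2.5, 118], "roll": 0, "hand": 52}, {"offset": [1, -2.5, 118], "roll": 0, "hand": 52}]}}

```text
clock: 16.4
tool_pos: [0.5698, -0.1202, 0.049]
orientation: [-180.0, 0.1, -175.4]
force: [-1.0, 1.6, 6.0]
opening: 0.0595
```

Run:
```python
from h import *
plan([(.4275,.3473,.165,-175.3)])
```

```text
now [ 5.698000e-01 -1.202000e-01  4.900000e-02 -1.753584e+02]
[ 104.   477.5 -116. ] -0.001
```

>>> {"op": "jog_arm", "data": {"motion": [{"offset": [0, 0, -15], "roll": 0, "hand": 52}, {"offset": [0, 0, -40], "roll": 0, "hand": 52}, {"offset": [0, 0, -75], "roll": 0, "hand": 52}, {"offset": [0, 0, -105], "roll": 0, "hand": 52}, {"offset": [1, 5, -116], "roll": 0, "hand": 52}, {"offset": [5, 25, -116], "roll": 0, "hand": 52}, {"offset": [12, 55, -116], "roll": 0, "hand": 52}, {"offset": [20, 92, -116], "roll": 0, "hand": 52}, {"offset": [28, 130, -116], "roll": 0, "hand": 52}, {"offset": [36, 168, -116], "roll": 0, "hand": 52}, {"offset": [45, 206, -116], "roll": 0, "hand": 52}, {"offset": [53, 244, -116], "roll": 0, "hand": 52}, {"offset": [61, 282, -116], "roll": 0, "hand": 52}, {"offset": [70, 320, -116], "roll": 0, "hand": 52}, {"offset": [78, 358, -116], "roll": 0, "hand": 52}, {"offset": [86, 396, -116], "roll": 0, "hand": 52}, {"offset": [94, 432, -116], "roll": 0, "hand": 52}, {"offset": [100, 460, -116], "roll": 0, "hand": 52}, {"offset": [104, 475, -116], "roll": 0, "hand": 52}, {"offset": [104, 477.5, -116], "roll": 0, "hand": 52}]}}

```text
clock: 18.07
tool_pos: [0.4258, 0.3495, 0.1633]
orientation: [-180.0, -0.0, -175.2]
force: [0.1, -0.5, -1.5]
opening: 0.0593
```

>>> {"op": "jog_arm", "data": {"motion": [{"offset": [0, 0, 0], "roll": 0, "hand": 52}, {"offset": [0, 0, 0], "roll": 0, "hand": 52}, {"offset": [0, 0, 0], "roll": 0, "hand": 52}, {"offset": [0, 0, 0], "roll": 0, "hand": 52}]}}

```text
clock: 18.4
tool_pos: [0.4273, 0.3461, 0.1641]
orientation: [-180.0, -0.0, -175.5]
force: [-0.1, -1.1, -0.9]
opening: 0.0594
```

Run:
```python
from h import *
plan([(.4275,.3473,.0445,-175.3)])
```

```text
now [ 4.273000e-01  3.461000e-01  1.641000e-01 -1.754529e+02]
[ -0.3   1.2 119.6] -0.0027
```

>>> {"op": "jog_arm", "data": {"motion": [{"offset": [0, 1, 30], "roll": 0, "hand": 52}, {"offset": [0, 1, 60], "roll": 0, "hand": 52}, {"offset": [0, 1, 90], "roll": 0, "hand": 52}, {"offset": [0, 1, 108], "roll": 0, "hand": 52}, {"offset": [0, 1, 116], "roll": 0, "hand": 52}, {"offset": [0, 1, 119], "roll": 0, "hand": 52}, {"offset": [0, 1, 120], "roll": 0, "hand": 52}, {"offset": [0, 1, 120], "roll": 0, "hand": 52}, {"offset": [0, 1, 120], "roll": 0, "hand": 52}, {"offset": [0, 1, 120], "roll": 0, "hand": 52}, {"offset": [0, 1, 120], "roll": 0, "hand": 52}]}}

```text
clock: 19.32
tool_pos: [0.4273, 0.3487, 0.0448]
orientation: [179.9, 0.1, -175.4]
force: [0.2, -0.4, -2.3]
opening: 0.0599
```

>>> {"op": "jog_arm", "data": {"motion": [{"offset": [0, 0, 0], "roll": 0, "hand": 76}, {"offset": [0, 0, 0], "roll": 0, "hand": 76}, {"offset": [0, 0, 0], "roll": 0, "hand": 76}, {"offset": [0, 0, 0], "roll": 0, "hand": 76}, {"offset": [0, 0, 0], "roll": 0, "hand": 76}, {"offset": [0, 0, -15], "roll": 0, "hand": 76}, {"offset": [0, 0, -45], "roll": 0, "hand": 76}, {"offset": [0, 0, -85], "roll": 0, "hand": 76}, {"offset": [0, 0, -125], "roll": 0, "hand": 76}, {"offset": [0, 0, -165], "roll": 0, "hand": 76}, {"offset": [0, 0, -205], "roll": 0, "hand": 76}, {"offset": [0, 0, -245], "roll": 0, "hand": 76}, {"offset": [0, 0, -285], "roll": 0, "hand": 76}, {"offset": [0, 0, -310], "roll": 0, "hand": 76}, {"offset": [0, 0, -310], "roll": 0, "hand": 76}, {"offset": [0, 0, -310], "roll": 0, "hand": 76}, {"offset": [0, 0, -310], "roll": 0, "hand": 76}]}}

```text
clock: 20.73
tool_pos: [0.4266, 0.348, 0.3534]
orientation: [-180.0, -0.1, -175.4]
force: [0.1, 0.4, -0.4]
opening: 0.0762
```

Run:
```python
from h import *
plan([(.42,-.17,.36,-175.3)])
```

```text
now [   0.4266    0.348     0.3534 -175.375 ]
[  48.3 -515.8   -6.6] -0.0013
```

>>> {"op": "jog_arm", "data": {"motion": [{"offset": [2, -25, -6], "roll": 0, "hand": 76}, {"offset": [6, -60, -6], "roll": 0, "hand": 76}, {"offset": [9, -98, -6], "roll": 0, "hand": 76}, {"offset": [13, -136, -6], "roll": 0, "hand": 76}, {"offset": [16, -174, -6], "roll": 0, "hand": 76}, {"offset": [20, -212, -6], "roll": 0, "hand": 76}, {"offset": [23, -250, -6], "roll": 0, "hand": 76}, {"offset": [27, -288, -6], "roll": 0, "hand": 76}, {"offset": [31, -326, -6], "roll": 0, "hand": 76}, {"offset": [34, -364, -6], "roll": 0, "hand": 76}, {"offset": [38, -402, -6], "roll": 0, "hand": 76}, {"offset": [41, -440, -6], "roll": 0, "hand": 76}, {"offset": [45, -478, -6], "roll": 0, "hand": 76}, {"offset": [48, -505, -6], "roll": 0, "hand": 76}, {"offset": [48, -516, -6], "roll": 0, "hand": 76}, {"offset": [48, -516, -6], "roll": 0, "hand": 76}, {"offset": [48, -516, -6], "roll": 0, "hand": 76}, {"offset": [48, -516, -6], "roll": 0, "hand": 76}, {"offset": [48, -516, -6], "roll": 0, "hand": 76}]}}

```text
clock: 22.32
tool_pos: [0.4207, -0.1692, 0.3597]
orientation: [180.0, -0.0, -175.3]
force: [0.5, -0.2, 0.2]
opening: 0.0759
```

Run:
```python
from h import *
from plant import cams
o,s,T=wrist("w5");print(o["tool_pos"],o["orientation"])
t=cams.snapshot("top");np.savez("pics/top1.npz",**t);cv2.imwrite("pics/top1.png",t["img"][:,:,::-1])
```

```text
[ 0.42069652 -0.16917307  0.35966047] [ 1.79988465e+02 -3.61780786e-02 -1.75308622e+02]
```

View pics/w5.png

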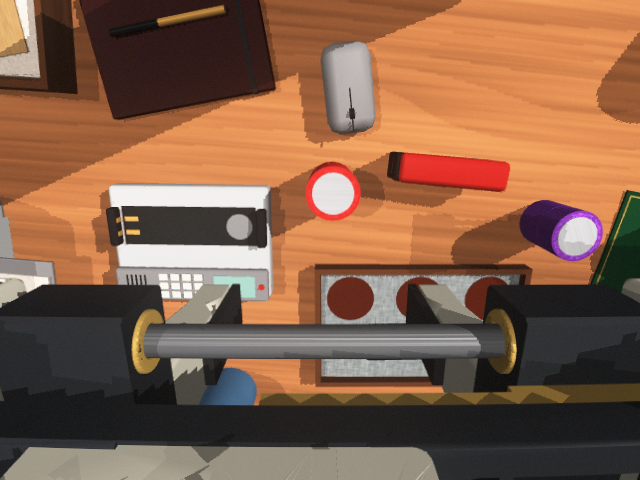

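The wrist view shows the base cradle strip (120-258, 206-247), with the contacts at the left (-y) and all three pads empty. The gripper hides the handset here, so I use the top view for it.

Run:
```python
from h import *
d=np.load("pics/top1.npz");t=[d["img"],d["K"],d["D"],d["cam_to_world"]]
d=np.load("pics/w5.npz");w=[d["img"],d["K"],d["D"],d["T"]]
P=lambda v,uv,z:np.round(proj(uv,*v[1:],z),4)[:,:2]
def rect(v,lo,hi,roi,z,n,cl=3,op=1):
    m=mask(v[0],lo,hi,roi);m=cv2.morphologyEx(cv2.morphologyEx(m,cv2.MORPH_CLOSE,np.ones((cl,cl))),cv2.MORPH_OPEN,np.ones((op,op)))
    k=big(m).reshape(-1,2);q=P(v,k,z)*1000;r=cv2.minAreaRect(q.astype(np.float32));b=cv2.boxPoints(r)
    L=r[1][0]>r[1][1];e=b[np.argsort(b[:,1])];y=(e[2]+e[3]-e[0]-e[1]);print(n,"c",np.round(r[0],1),"size",np.round(r[1],1),"yaw",round(float(np.degrees(np.arctan2(-y[0],y[1]))),2),"bbox",cv2.boundingRect(k))
rect(t,(0,0,0),(179,255,75),(284,182,370,220),.036,"handset top",5,3)
rect(t,(0,0,0),(179,255,70),(425,250,552,300),.028,"strip top",3,9)
rect(w,(0,0,0),(179,255,70),(105,195,275,255),.028,"strip w",9,13)
rect(w,(0,0,0),(179,255,70),(105,195,132,255),.043,"cheek -y w",1,5)
rect(w,(0,0,0),(179,255,70),(253,195,275,255),.043,"cheek +y w",1,5)
rect(w,(0,0,150),(179,40,255),(100,178,280,215),.028,"deck front w")
rect(w,(15,120,150),(35,255,255),(115,208,145,240),.029,"contacts w",15)
a=np.vstack([cv2.resize(t[0][175:225,270:400],None,fx=5,fy=5),cv2.resize(t[0][250:302,425:555],None,fx=5,fy=5)]);cv2.imwrite("pics/t1c.png",a[:,:,::-1])
```

```text
Traceback (most recent call last):
  File "h.py", line 22, in big
    c,_=cv2.findContours(m,cv2.RETR_EXTERNAL,cv2.CHAIN_APPROX_NONE);return max(c,key=cv2.contourArea)
                                                                           ~~~^^^^^^^^^^^^^^^^^^^^^^^
ValueError: max() iterable argument is empty
```

```bash
cat > m.py <<'E'
from h import *
d=np.load("pics/top0.npz");t=[d["img"],d["K"],d["D"],d["cam_to_world"]]
d=np.load("pics/w5.npz");w=[d["img"],d["K"],d["D"],d["T"]]
P=lambda v,uv,z:np.round(proj(uv,*v[1:],z),4)[:,:2]
def rect(v,lo,hi,roi,z,n,cl=3,op=1):
  try:
    m=mask(v[0],lo,hi,roi);m=cv2.morphologyEx(cv2.morphologyEx(m,cv2.MORPH_CLOSE,np.ones((cl,cl))),cv2.MORPH_OPEN,np.ones((op,op)))
    k=big(m).reshape(-1,2);q=P(v,k,z)*1000;r=cv2.minAreaRect(q.astype(np.float32));b=cv2.boxPoints(r)
    e=b[np.argsort(b[:,1])];y=(e[2]+e[3]-e[0]-e[1]);print(n,"c",np.round(r[0],1),"size",np.round(r[1],1),"yaw",round(float(np.degrees(np.arctan2(-y[0],y[1]))),2),"bbox",cv2.boundingRect(k))
  except ValueError: print(n,"none")
E
python3 - <<'E'
from m import *
hsv=cv2.cvtColor(t[0],cv2.COLOR_RGB2HSV);print(hsv[203,325],hsv[202,292],hsv[188,300],hsv[276,480])
rect(t,(0,0,0),(179,255,75),(284,182,370,220),.036,"handset top",5,3)
rect(t,(0,0,0),(179,255,70),(425,250,552,300),.028,"strip top",3,9)
rect(w,(0,0,0),(179,255,70),(105,195,275,255),.028,"strip w",9,13)
rect(w,(0,0,0),(179,255,70),(105,195,132,255),.043,"cheek -y w",1,5)
rect(w,(0,0,0),(179,255,70),(253,195,275,255),.043,"cheek +y w",1,5)
rect(w,(0,0,150),(179,40,255),(100,178,280,215),.028,"deck front w")
rect(w,(15,120,150),(35,255,255),(115,208,145,240),.029,"contacts w",15)
a=np.vstack([cv2.resize(t[0][175:225,270:400],None,fx=5,fy=5),cv2.resize(t[0][250:302,425:555],None,fx=5,fy=5)]);cv2.imwrite("pics/t1c.png",a[:,:,::-1])
E
```

```text
[171  21  84] [143  10 212] [113   6 172] [ 5 18 85]
handset top c [614.1 -84.1] size [15.9 20. ] yaw -0.0 bbox (357, 201, 9, 11)
strip top none
strip w c [ 478.5 -371.6] size [ 49.9 158.9] yaw 4.06 bbox (108, 207, 119, 38)
cheek -y w c [ 480.4 -433.9] size [48.9 16.5] yaw 4.12 bbox (106, 207, 17, 38)
cheek +y w c [ 467.8 -247.6] size [48.7 16.8] yaw 2.12 bbox (253, 209, 14, 38)
deck front w c [ 441.4 -342.2] size [ 39.2 207.8] yaw 4.41 bbox (109, 184, 161, 31)
contacts w c [ 482.7 -423.5] size [25.7 29.6] yaw 4.8 bbox (116, 216, 24, 20)
```

View pics/t1c.png

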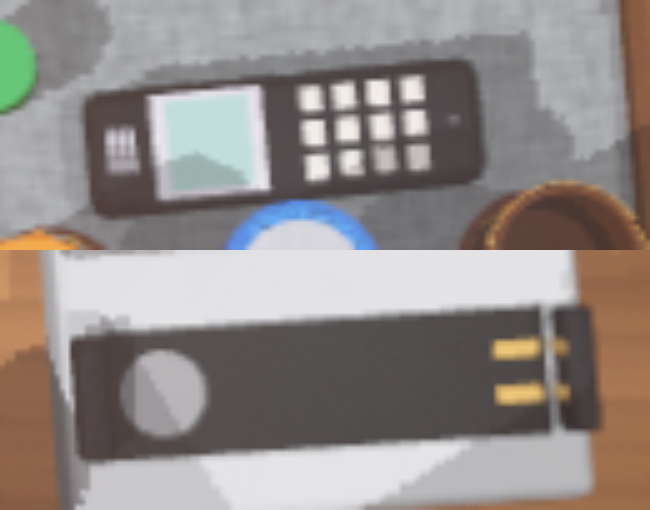

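Run:
```python
from m import *
c=np.array([[85,97],[474,60],[484,182],[97,217]])/5+[269.6,174.6]
q=P(t,c,.036);print("hs corners",q.tolist(),"c",q.mean(0),[round(float(np.linalg.norm(q[i]-q[(i+1)%4])),4) for i in range(4)])
y=q[0]-q[1]+q[3]-q[2];print("yaw",np.degrees(np.arctan2(-y[0],y[1])))
f=lambda a:np.array(a)/5+[424.6,199.6]   # crop y includes the 250 px of the upper half
for n,v,a,b in(("top",t,f([[76,400]]),f([[597,367]])),("w",w,[[267,228]],[[105.5,226]])):
    A,B=P(v,a,.028)[0],P(v,b,.043)[0];print(n,"cheek outer +y",A,"-y",B,"mid",(A+B)/2,"len",np.linalg.norm(A-B),"yaw",np.degrees(np.arctan2(B[0]-A[0],A[1]-B[1])))
# strip corners / long edges from top
e=P(t,f([[115,333],[540,305],[118,458],[545,433]]),.028);print("strip",e.tolist(),e.mean(0))
# -y cheek inner face foot, contacts, deck corners(top)
print("cheek-y inner foot",P(t,f([[549,370]]),.028),P(w,[[126.5,228]],.028),"contact ends",P(t,f([[493,350],[541,350]]),.028))
print("cheek+y inner top",P(t,f([[108,396]]),.043))
a=cv2.resize(w[0][180:305,95:285],None,fx=4,fy=4,interpolation=cv2.INTER_CUBIC);cv2.imwrite("pics/w5c.png",a[:,:,::-1])
```

```text
hs corners [[0.6374, 0.0642], [0.6529, -0.0908], [0.6041, -0.0948], [0.5896, 0.0593]] c [ 0.621    -0.015525] [0.1558, 0.049, 0.1548, 0.0481]
yaw 5.543534465266142
top cheek outer +y [ 0.4677 -0.2426] -y [ 0.4823 -0.4433] mid [ 0.475   -0.34295] len 0.2012303406546836 yaw 4.160674938496444
w cheek outer +y [ 0.4713 -0.2401] -y [ 0.4816 -0.4452] mid [ 0.47645 -0.34265] len 0.20535846707647576 yaw 2.8749447297322144
strip [[0.4945, -0.2584], [0.5063, -0.4283], [0.4447, -0.2592], [0.4553, -0.4294]] [ 0.4752   -0.343825]
cheek-y inner foot [[ 0.4804 -0.4314]] [[ 0.4864 -0.4259]] contact ends [[ 0.4883 -0.4093]
 [ 0.4884 -0.4284]]
cheek+y inner top [[ 0.4702 -0.2512]]
```

View pics/w5c.png

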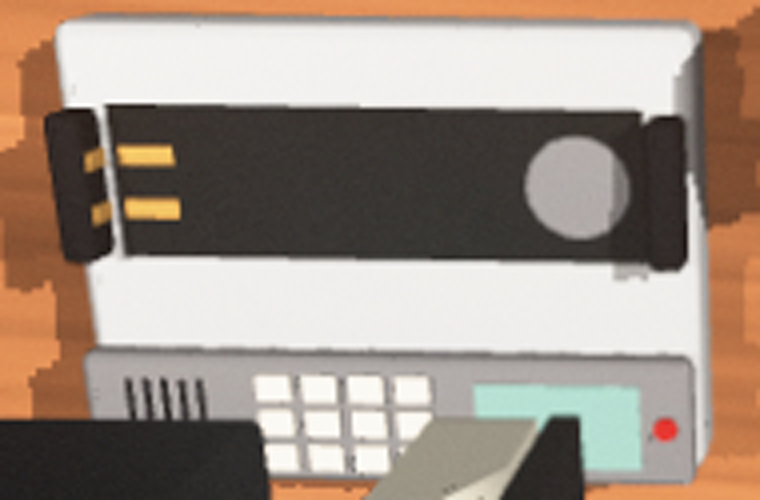

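Run:
```python
from m import *
g=lambda a:np.array(a)/4+[94.6,179.6]
A=P(w,g([[112,182]]),.028)[0];B=P(w,g([[648,190]]),.043)[0];print("inner -y",A,"+y",B,"mid",(A+B)/2,"len",np.linalg.norm(A-B),"yaw",np.degrees(np.arctan2(A[0]-B[0],B[1]-A[1])))
s=P(w,g([[107,105],[123,254],[640,112],[645,262]]),.028);print("strip",s.tolist(),"mid",s.mean(0),np.degrees(np.arctan2(s[0][0]-s[2][0],s[2][1]-s[0][1])),np.degrees(np.arctan2(s[1][0]-s[3][0],s[3][1]-s[1][1])))
```

```text
inner -y [ 0.4829 -0.4308] +y [ 0.4673 -0.2513] mid [ 0.4751  -0.34105] len 0.1801766078046759 yaw 4.966985924664434
strip [[0.4571, -0.4308], [0.5075, -0.4287], [0.4455, -0.2572], [0.4959, -0.2539]] mid [ 0.4765  -0.34265] 3.8228369965577373 3.796670284548302
```

Cradle centre is ≈(0.4757,-0.342) with yaw ≈4.0° (inner gap measured 180 mm against 180 nominal). The handset is at (0.621,-0.0155) with yaw ≈5.5°. I turn the jaws across the handset and go above it.

Run:
```python
from h import *
plan([(.621,-.0155,.15,-84.5)])
```

```text
now [ 4.208000e-01 -1.691000e-01  3.600000e-01 -1.752837e+02]
[-212.1  136.6  210. ] -1.5845
```

>>> {"op": "jog_arm", "data": {"motion": [{"offset": [-15, 10, 10], "roll": -0.12, "hand": 64}, {"offset": [-35, 23, 25], "roll": -0.24, "hand": 64}, {"offset": [-55, 36, 40], "roll": -0.36, "hand": 64}, {"offset": [-75, 49, 55], "roll": -0.48, "hand": 64}, {"offset": [-95, 62, 70], "roll": -0.6, "hand": 64}, {"offset": [-115, 75, 90], "roll": -0.72, "hand": 64}, {"offset": [-135, 88, 110], "roll": -0.84, "hand": 64}, {"offset": [-155, 100, 130], "roll": -0.96, "hand": 64}, {"offset": [-175, 113, 150], "roll": -1.08, "hand": 64}, {"offset": [-195, 126, 170], "roll": -1.2, "hand": 64}, {"offset": [-205, 133, 190], "roll": -1.32, "hand": 64}, {"offset": [-212, 136.5, 205], "roll": -1.44, "hand": 64}, {"offset": [-212, 136.5, 210], "roll": -1.56, "hand": 64}, {"offset": [-212, 136.5, 210], "roll": -1.585, "hand": 64}, {"offset": [-212, 136.5, 210], "roll": -1.585, "hand": 64}, {"offset": [-212, 136.5, 210], "roll": -1.585, "hand": 64}, {"offset": [-212, 136.5, 210], "roll": -1.585, "hand": 64}, {"offset": [-212, 136.5, 210], "roll": -1.585, "hand": 64}, {"offset": [-212, 136.5, 210], "roll": -1.585, "hand": 64}]}}

```text
clock: 24.0
tool_pos: [0.6212, -0.0169, 0.1509]
orientation: [-179.9, 0.0, -84.6]
force: [-0.6, 0.4, 0.0]
opening: 0.0637
```

Run:
```python
from h import *
o,s,T=wrist("w6")
v=(s["K"],s["D"],T);im=s["img"].copy()
a=np.radians(5.5);R=np.array([[np.cos(a),-np.sin(a)],[np.sin(a),np.cos(a)]])
for x,y in [(-25,-80),(25,-80),(-25,0),(25,0),(-25,-40),(25,-40),(0,-80)]:
    p=np.array([.621,-.0155])+R@[x/1000,y/1000]
    cv2.circle(im,tuple(int(round(i)) for i in pix([(*p,.036)],*v)[0]),2,(0,255,0),-1)
cv2.imwrite("pics/w6a.png",im[:,:,::-1])
plan([(.621,-.0155,.0225,-84.5)])
```

```text
now [ 6.21100e-01 -1.69000e-02  1.50700e-01 -8.46184e+01]
[ -1.4   0.  128.2] -0.0021
```

View pics/w6a.png

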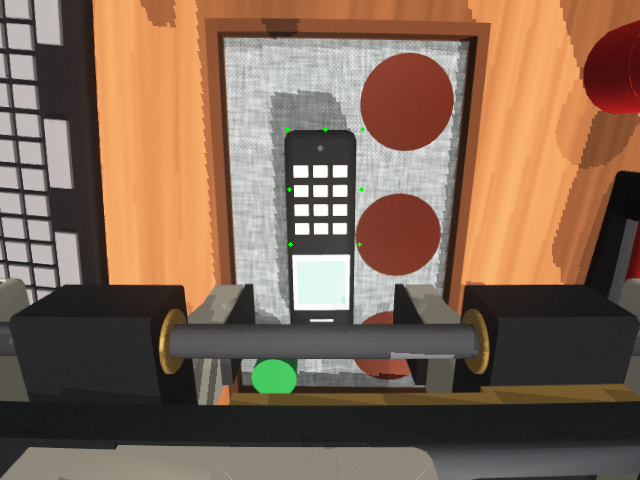

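The wrist view has the handset at (287-355, 130-325), keypad up in the image. My prediction fits within about 2 mm, with the handset slightly further +x. The clip tin (274,377) is clear of the fingers. Next I descend and grip.

>>> {"op": "jog_arm", "data": {"motion": [{"offset": [-1.4, -1.5, 20], "roll": 0, "hand": 64}, {"offset": [-1.4, -1.5, 50], "roll": 0, "hand": 64}, {"offset": [-1.4, -1.5, 80], "roll": 0, "hand": 64}, {"offset": [-1.4, -1.5, 103], "roll": 0, "hand": 64}, {"offset": [-1.4, -1.5, 117], "roll": 0, "hand": 64}, {"offset": [-1.4, -1.5, 124], "roll": 0, "hand": 64}, {"offset": [-1.4, -1.5, 127], "roll": 0, "hand": 64}, {"offset": [-1.4, -1.5, 127], "roll": 0, "hand": 64}, {"offset": [-1.4, -1.5, 127], "roll": 0, "hand": 64}, {"offset": [-1.4, -1.5, 127], "roll": 0, "hand": 64}]}}

```text
clock: 24.88
tool_pos: [0.6233, -0.0151, 0.0244]
orientation: [-179.9, 0.0, -84.6]
force: [-0.5, -0.3, -0.1]
opening: 0.0643
```

>>> {"op": "jog_arm", "data": {"motion": [{"offset": [0, 0, 0], "roll": 0, "hand": 44}, {"offset": [0, 0, 0], "roll": 0, "hand": 44}, {"offset": [0, 0, 0], "roll": 0, "hand": 44}, {"offset": [0, 0, 0], "roll": 0, "hand": 44}, {"offset": [0, 0, 0], "roll": 0, "hand": 44}, {"offset": [0, 0, 0], "roll": 0, "hand": 44}, {"offset": [0, 0, 0], "roll": 0, "hand": 44}]}}

```text
clock: 25.47
tool_pos: [0.6229, -0.0152, 0.0238]
orientation: [-179.9, -0.0, -84.5]
force: [-1.3, 0.4, 5.4]
opening: 0.0498
```

Run:
```python
from h import *
plan([(.621,-.0155,.14,-84.5),(.4759,-.3448,.14,-86.0)])
```

```text
now [ 6.2290e-01 -1.5200e-02  2.3800e-02 -8.4537e+01]
[   0.2    1.9 -116.2] -0.0006
[ 314.2  177.7 -116.2] 0.0255
```

>>> {"op": "jog_arm", "data": {"motion": [{"offset": [0, 0, -12], "roll": 0, "hand": 44}, {"offset": [0, 0, -35], "roll": 0, "hand": 44}, {"offset": [0, 0, -65], "roll": 0, "hand": 44}, {"offset": [0, 0, -95], "roll": 0, "hand": 44}, {"offset": [5, 3, -112], "roll": 0, "hand": 44}, {"offset": [20, 11, -116], "roll": 0.005, "hand": 44}, {"offset": [45, 25, -116], "roll": 0.01, "hand": 44}, {"offset": [78, 44, -116], "roll": 0.015, "hand": 44}, {"offset": [111, 63, -116], "roll": 0.02, "hand": 44}, {"offset": [144, 81, -116], "roll": 0.025, "hand": 44}, {"offset": [177, 100, -116], "roll": 0.025, "hand": 44}, {"offset": [210, 119, -116], "roll": 0.025, "hand": 44}, {"offset": [243, 137, -116], "roll": 0.025, "hand": 44}, {"offset": [274, 155, -116], "roll": 0.025, "hand": 44}, {"offset": [298, 169, -116], "roll": 0.025, "hand": 44}, {"offset": [311, 176, -116], "roll": 0.025, "hand": 44}, {"offset": [314, 178, -116], "roll": 0.025, "hand": 44}, {"offset": [314, 178, -116], "roll": 0.025, "hand": 44}, {"offset": [314, 178, -116], "roll": 0.025, "hand": 44}, {"offset": [314, 178, -116], "roll": 0.025, "hand": 44}]}}

```text
clock: 27.13
tool_pos: [0.475, -0.344, 0.1389]
orientation: [180.0, 0.0, -86.0]
force: [-0.3, 0.1, -1.3]
opening: 0.0499
```

Run:
```python
from h import *
o,s,T=wrist("w7")
v=(s["K"],s["D"],T);im=s["img"].copy()
def dots(c,yaw,pts,z,col):
    a=np.radians(yaw);R=np.array([[np.cos(a),-np.sin(a)],[np.sin(a),np.cos(a)]])
    for x,y in pts: cv2.circle(im,tuple(int(round(i)) for i in pix([(*(np.array(c)+R@[x/1000,y/1000]),z)],*v)[0]),2,col,-1)
p=o["tool_pos"]
dots((.4757,-.3418),4,[(-25,-90),(0,-90),(25,-90)],.028,(0,255,0))
dots(p[:2],o["orientation"][2]+90,[(-25,-80),(0,-80),(25,-80)],p[2]+.0122,(255,0,255))
cv2.imwrite("pics/w7a.png",im[:,:,::-1])
plan([(.4759,-.3448,.0445,-86.0)])
```

```text
now [  0.4752  -0.3439   0.139  -85.9337]
[ 1.  -0.6 94.5] 0.0012
```

View pics/w7a.png

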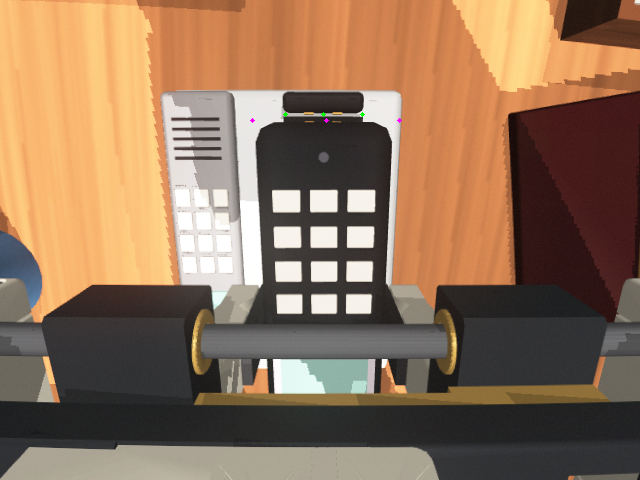

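The predicted cradle foot (285-362, row 114) falls on the real -y cheek. The handset is level, its keypad end (row 123) within about 1 mm of the prediction. I lower it into the cradle.

>>> {"op": "jog_arm", "data": {"motion": [{"offset": [1.5, -0.5, 20], "roll": 0, "hand": 44}, {"offset": [1.5, -0.5, 45], "roll": 0, "hand": 44}, {"offset": [1.5, -0.5, 65], "roll": 0, "hand": 44}, {"offset": [1.5, -0.5, 80], "roll": 0, "hand": 44}, {"offset": [1.5, -0.5, 89], "roll": 0, "hand": 44}, {"offset": [1.5, -0.5, 93], "roll": 0, "hand": 44}, {"offset": [1.5, -0.5, 95], "roll": 0, "hand": 44}, {"offset": [1.5, -0.5, 95], "roll": 0, "hand": 44}, {"offset": [1.5, -0.5, 95], "roll": 0, "hand": 44}, {"offset": [1.5, -0.5, 95], "roll": 0, "hand": 44}]}}

```text
clock: 28.02
tool_pos: [0.4763, -0.3464, 0.045]
orientation: [-179.9, -0.0, -86.0]
force: [0.2, -0.4, -1.8]
opening: 0.0499
```

>>> {"op": "jog_arm", "data": {"motion": [{"offset": [0, 0, 0.7], "roll": 0, "hand": 44}, {"offset": [0, 0, 1], "roll": 0, "hand": 44}, {"offset": [0, 0, 1], "roll": 0, "hand": 44}, {"offset": [0, 0, 1], "roll": 0, "hand": 44}, {"offset": [0, 0, 1], "roll": 0, "hand": 58}, {"offset": [0, 0, 1], "roll": 0, "hand": 58}, {"offset": [0, 0, 1], "roll": 0, "hand": 58}, {"offset": [0, 0, 1], "roll": 0, "hand": 58}, {"offset": [0, 0, 1], "roll": 0, "hand": 58}, {"offset": [0, 0, -10], "roll": 0, "hand": 58}, {"offset": [0, 0, -35], "roll": 0, "hand": 58}, {"offset": [0, 0, -75], "roll": 0, "hand": 58}, {"offset": [0, 0, -120], "roll": 0, "hand": 58}, {"offset": [0, 0, -120], "roll": 0, "hand": 58}, {"offset": [0, 0, -120], "roll": 0, "hand": 58}, {"offset": [0, 0, -120], "roll": 0, "hand": 58}]}}

```text
clock: 29.35
tool_pos: [0.4757, -0.3461, 0.1652]
orientation: [-179.9, -0.0, -86.0]
force: [0.2, 0.5, -0.7]
opening: 0.0585
```

Run:
```python
from h import *
o,s,T=wrist("w8");cv2.imwrite("pics/w8a.png",s["img"][60:340,120:520,::-1])
v=(s["K"],s["D"],T);print([np.round(proj([u],*v,.056)[0],4) for u in ([323,120],)])
y=-175.3
plan([(.4275,.3487,.30,y)])
```

```text
[array([ 0.4829, -0.43  ,  0.056 ])]
now [  0.4752  -0.3459   0.164  -86.0012]
[-696.3   -0.9 -136. ] 1.5586
```

View pics/w8a.png

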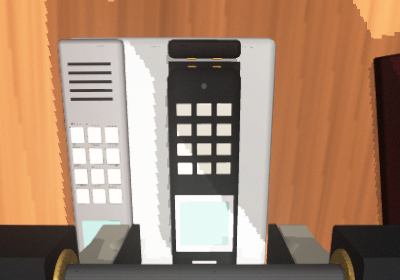

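The handset lies in the cradle (crop 169-239), in line with the cheek (168-240). The screen is up and the keypad end is at the contacts (rows 58-68). I measure the pads and the three on the mat by mask before taking them back.

Run:
```python
from h import *
from plant import cams
for n,rois in(("w6",[(350,45,465,160),(350,185,445,280)]),("w2",[(400,190,495,280)]),("w4",[(395,180,490,275)])):
    d=np.load(f"pics/{n}.npz")
    for r in rois:
        k=cv2.convexHull(big(mask(d["img"],(0,90,40),(12,255,160),r)));q=proj(k.reshape(-1,2),d["K"],d["D"],d["T"],.008)[:,:2].astype(np.float32)
        (x,y),R=cv2.minEnclosingCircle(q);print(n,r,"pad",round(x,4),round(y,4),round(R,4))
t=cams.snapshot("top");cv2.imwrite("pics/top2.png",t["img"][:,:,::-1])
for n,lo,hi,z in(("glue",(8,150,180),(25,255,255),.088),("blue",(100,120,100),(125,255,255),.083),("pot",(0,60,0),(20,255,110),.088)):
    m=cv2.morphologyEx(mask(t["img"],lo,hi,(95,200,205,320)),cv2.MORPH_CLOSE,np.ones((5,5)));k=big(m);q=proj(k.reshape(-1,2),t["K"],t["D"],t["cam_to_world"],z)[:,:2].astype(np.float32)
    (x,y),R=cv2.minEnclosingCircle(q);print(n,round(x,4),round(y,4),round(R,4))
```

```text
w6 (350, 45, 465, 160) pad 0.5711 -0.1194 0.034
w6 (350, 185, 445, 280) pad 0.5629 -0.0199 0.034
w2 (400, 190, 495, 280) pad 0.555 0.08 0.034
w4 (395, 180, 490, 275) pad 0.5629 -0.0197 0.0339
glue 0.5631 0.3349 0.0274
blue 0.4938 0.3395 0.0335
pot 0.4322 0.3333 0.041
```

Run:
```python
from h import *
y=-175.3
plan([(.564,.3355,.20,y)])
```

```text
now [  0.4749  -0.3459   0.1634 -86.0013]
[-673.5 -136.4  -36.6] 1.5586
```

>>> {"op": "jog_arm", "data": {"motion": [{"offset": [-15, -3, -36], "roll": 0.05, "hand": 76}, {"offset": [-45, -9, -36], "roll": 0.15, "hand": 76}, {"offset": [-83, -17, -36], "roll": 0.25, "hand": 76}, {"offset": [-121, -25, -36], "roll": 0.35, "hand": 76}, {"offset": [-159, -32, -36], "roll": 0.45, "hand": 76}, {"offset": [-197, -40, -36], "roll": 0.55, "hand": 76}, {"offset": [-235, -48, -36], "roll": 0.65, "hand": 76}, {"offset": [-273, -55, -36], "roll": 0.75, "hand": 76}, {"offset": [-311, -63, -36], "roll": 0.85, "hand": 76}, {"offset": [-349, -71, -36], "roll": 0.95, "hand": 76}, {"offset": [-387, -78, -36], "roll": 1.05, "hand": 76}, {"offset": [-425, -86, -36], "roll": 1.15, "hand": 76}, {"offset": [-463, -94, -36], "roll": 1.25, "hand": 76}, {"offset": [-501, -101, -36], "roll": 1.35, "hand": 76}, {"offset": [-539, -109, -36], "roll": 1.45, "hand": 76}, {"offset": [-577, -117, -36], "roll": 1.55, "hand": 76}, {"offset": [-612, -124, -36], "roll": 1.5586, "hand": 76}, {"offset": [-645, -131, -36], "roll": 1.5586, "hand": 76}, {"offset": [-665, -135, -36], "roll": 1.5586, "hand": 76}, {"offset": [-673.5, -136.5, -36], "roll": 1.5586, "hand": 76}]}}

```text
clock: 31.12
tool_pos: [0.5643, 0.3378, 0.1977]
orientation: [-179.9, -0.1, -175.2]
force: [-0.3, -0.2, -0.2]
opening: 0.0761
```

>>> {"op": "jog_arm", "data": {"motion": [{"offset": [0, 0, 0], "roll": 0, "hand": 76}, {"offset": [0, 0, 0], "roll": 0, "hand": 76}, {"offset": [0, 0, 0], "roll": 0, "hand": 76}, {"offset": [0, 0, 0], "roll": 0, "hand": 76}, {"offset": [0, 0, 0], "roll": 0, "hand": 76}]}}

```text
clock: 31.53
tool_pos: [0.5647, 0.3341, 0.2004]
orientation: [180.0, 0.0, -175.4]
force: [-0.2, -0.0, 0.6]
opening: 0.0758
```

Run:
```python
from h import *
y=-175.3
o,s,T=wrist("w9");v=(s["K"],s["D"],T)
for n,lo,hi,roi,z in(("glue",(8,190,200),(17,255,255),None,.088),("blue",(100,120,100),(125,255,255),None,.083)):
    k=big(mask(s["img"],lo,hi,roi));q=proj(cv2.convexHull(k).reshape(-1,2),*v,z)[:,:2].astype(np.float32);print(n,cv2.minEnclosingCircle(q),cv2.boundingRect(k))
plan([(.564,.3355,.042,y)])
```

```text
glue ((0.5756205320358276, 0.347531259059906), 0.01995673030614853) (318, 240, 47, 36)
blue ((0.4963929057121277, 0.341354638338089), 0.03166425973176956) (298, 95, 92, 96)
now [   0.5648    0.3343    0.2004 -175.3474]
[  0.7   1.3 158.4] -0.0008
```

>>> {"op": "jog_arm", "data": {"motion": [{"offset": [0.7, 1.3, 30], "roll": 0, "hand": 76}, {"offset": [0.7, 1.3, 65], "roll": 0, "hand": 76}, {"offset": [0.7, 1.3, 100], "roll": 0, "hand": 76}, {"offset": [0.7, 1.3, 130], "roll": 0, "hand": 76}, {"offset": [0.7, 1.3, 148], "roll": 0, "hand": 76}, {"offset": [0.7, 1.3, 156], "roll": 0, "hand": 76}, {"offset": [0.7, 1.3, 157], "roll": 0, "hand": 76}, {"offset": [0.7, 1.3, 157], "roll": 0, "hand": 76}, {"offset": [0.7, 1.3, 157], "roll": 0, "hand": 76}, {"offset": [0.7, 1.3, 157], "roll": 0, "hand": 50}, {"offset": [0.7, 1.3, 157], "roll": 0, "hand": 50}, {"offset": [0.7, 1.3, 157], "roll": 0, "hand": 50}, {"offset": [0.7, 1.3, 157], "roll": 0, "hand": 50}, {"offset": [0.7, 1.3, 157], "roll": 0, "hand": 50}, {"offset": [0.7, 1.3, 157], "roll": 0, "hand": 50}, {"offset": [0.7, 1.3, 157], "roll": 0, "hand": 50}]}}

```text
clock: 32.92
tool_pos: [0.5641, 0.3368, 0.044]
orientation: [180.0, 0.1, -175.3]
force: [-2.5, -0.5, 6.1]
opening: 0.0571
```

Run:
```python
from h import *
plan([(.555,.080,.165,-175.3)])
```

```text
now [ 5.641000e-01  3.368000e-01  4.400000e-02 -1.752717e+02]
[  30.3 -255.2 -121. ] 0.0005
```

>>> {"op": "jog_arm", "data": {"motion": [{"offset": [0, 0, -15], "roll": 0, "hand": 50}, {"offset": [0, 0, -40], "roll": 0, "hand": 50}, {"offset": [0, 0, -75], "roll": 0, "hand": 50}, {"offset": [0, 0, -105], "roll": 0, "hand": 50}, {"offset": [0, 0, -121], "roll": 0, "hand": 50}, {"offset": [2, -15, -121], "roll": 0, "hand": 50}, {"offset": [5, -40, -121], "roll": 0, "hand": 50}, {"offset": [9, -72, -121], "roll": 0, "hand": 50}, {"offset": [13, -106, -121], "roll": 0, "hand": 50}, {"offset": [17, -140, -121], "roll": 0, "hand": 50}, {"offset": [21, -174, -121], "roll": 0, "hand": 50}, {"offset": [25, -206, -121], "roll": 0, "hand": 50}, {"offset": [28, -234, -121], "roll": 0, "hand": 50}, {"offset": [30, -250, -121], "roll": 0, "hand": 50}, {"offset": [30.3, -255, -121], "roll": 0, "hand": 50}, {"offset": [30.3, -255, -121], "roll": 0, "hand": 50}, {"offset": [30.3, -255, -121], "roll": 0, "hand": 50}, {"offset": [30.3, -255, -121], "roll": 0, "hand": 50}, {"offset": [30.3, -255, -121], "roll": 0, "hand": 50}, {"offset": [30.3, -255, -121], "roll": 0, "hand": 50}]}}

```text
clock: 34.58
tool_pos: [0.5546, 0.0807, 0.1639]
orientation: [-180.0, -0.0, -175.2]
force: [-0.3, 0.3, -1.5]
opening: 0.0574
```

Run:
```python
from h import *
plan([(.555,.080,.0495,-175.3)])
```

```text
now [ 5.546000e-01  8.070000e-02  1.639000e-01 -1.752259e+02]
[ -0.4  -0.7 114.4] 0.0013
```

>>> {"op": "jog_arm", "data": {"motion": [{"offset": [-0.4, -0.6, 30], "roll": 0, "hand": 50}, {"offset": [-0.4, -0.6, 60], "roll": 0, "hand": 50}, {"offset": [-0.4, -0.6, 85], "roll": 0, "hand": 50}, {"offset": [-0.4, -0.6, 102], "roll": 0, "hand": 50}, {"offset": [-0.4, -0.6, 110], "roll": 0, "hand": 50}, {"offset": [-0.4, -0.6, 114], "roll": 0, "hand": 50}, {"offset": [-0.4, -0.6, 115], "roll": 0, "hand": 50}, {"offset": [-0.4, -0.6, 115], "roll": 0, "hand": 50}, {"offset": [-0.4, -0.6, 115], "roll": 0, "hand": 50}, {"offset": [-0.4, -0.6, 115], "roll": 0, "hand": 50}, {"offset": [-0.4, -0.6, 115], "roll": 0, "hand": 50}]}}

```text
clock: 35.5
tool_pos: [0.5555, 0.0795, 0.0497]
orientation: [180.0, 0.1, -175.3]
force: [0.5, 1.1, -1.6]
opening: 0.0569
```

>>> {"op": "jog_arm", "data": {"motion": [{"offset": [0, 0, 0], "roll": 0, "hand": 74}, {"offset": [0, 0, 0], "roll": 0, "hand": 74}, {"offset": [0, 0, 0], "roll": 0, "hand": 74}, {"offset": [0, 0, 0], "roll": 0, "hand": 74}, {"offset": [0, 0, 0], "roll": 0, "hand": 74}, {"offset": [0, 0, -15], "roll": 0, "hand": 74}, {"offset": [0, 0, -45], "roll": 0, "hand": 74}, {"offset": [0, 0, -85], "roll": 0, "hand": 74}, {"offset": [0, 0, -120], "roll": 0, "hand": 74}, {"offset": [0, 0, -120], "roll": 0, "hand": 74}, {"offset": [0, 0, -120], "roll": 0, "hand": 74}, {"offset": [0, 0, -120], "roll": 0, "hand": 74}, {"offset": [0, 0, -120], "roll": 0, "hand": 74}]}}

```text
clock: 36.58
tool_pos: [0.5543, 0.079, 0.168]
orientation: [-180.0, -0.1, -175.3]
force: [-0.1, 0.2, -0.5]
opening: 0.0738
```

Run:
```python
from h import *
plan([(.4953,.3412,.165,-175.3)])
```

```text
now [ 5.543000e-01  7.900000e-02  1.680000e-01 -1.753077e+02]
[ 37.3 266.2   3. ] -0.0001
```

>>> {"op": "jog_arm", "data": {"motion": [{"offset": [2, 15, 3], "roll": 0, "hand": 76}, {"offset": [6, 45, 3], "roll": 0, "hand": 76}, {"offset": [12, 85, 3], "roll": 0, "hand": 76}, {"offset": [17, 125, 3], "roll": 0, "hand": 76}, {"offset": [23, 165, 3], "roll": 0, "hand": 76}, {"offset": [29, 205, 3], "roll": 0, "hand": 76}, {"offset": [34, 242, 3], "roll": 0, "hand": 76}, {"offset": [37, 262, 3], "roll": 0, "hand": 76}, {"offset": [37.3, 266, 3], "roll": 0, "hand": 76}, {"offset": [37.3, 266, 3], "roll": 0, "hand": 76}, {"offset": [37.3, 266, 3], "roll": 0, "hand": 76}, {"offset": [37.3, 266, 3], "roll": 0, "hand": 76}, {"offset": [37.3, 266, 3], "roll": 0, "hand": 76}, {"offset": [37.3, 266, 3], "roll": 0, "hand": 76}]}}

```text
clock: 37.75
tool_pos: [0.4964, 0.3402, 0.1661]
orientation: [-180.0, -0.0, -175.4]
force: [-0.6, 0.3, -0.4]
opening: 0.0766
```

Run:
```python
from h import *
plan([(.4953,.3412,.043,-175.3)])
```

```text
now [ 4.964000e-01  3.402000e-01  1.661000e-01 -1.753749e+02]
[  1.    1.1 123.1] -0.0013
```

>>> {"op": "jog_arm", "data": {"motion": [{"offset": [1, 1, 30], "roll": 0, "hand": 76}, {"offset": [1, 1, 62], "roll": 0, "hand": 76}, {"offset": [1, 1, 92], "roll": 0, "hand": 76}, {"offset": [1, 1, 112], "roll": 0, "hand": 76}, {"offset": [1, 1, 121], "roll": 0, "hand": 76}, {"offset": [1, 1, 123], "roll": 0, "hand": 76}, {"offset": [1, 1, 123], "roll": 0, "hand": 76}, {"offset": [1, 1, 123], "roll": 0, "hand": 76}, {"offset": [1, 1, 123], "roll": 0, "hand": 76}, {"offset": [1, 1, 123], "roll": 0, "hand": 54}, {"offset": [1, 1, 123], "roll": 0, "hand": 54}, {"offset": [1, 1, 123], "roll": 0, "hand": 54}, {"offset": [1, 1, 123], "roll": 0, "hand": 54}, {"offset": [1, 1, 123], "roll": 0, "hand": 54}, {"offset": [1, 1, 123], "roll": 0, "hand": 54}, {"offset": [1, 1, 123], "roll": 0, "hand": 54}]}}

```text
clock: 39.08
tool_pos: [0.4952, 0.3425, 0.0438]
orientation: [180.0, 0.0, -175.3]
force: [-1.1, -0.9, 6.1]
opening: 0.0609
```

Run:
```python
from h import *
plan([(.5629,-.0199,.165,-175.3)])
```

```text
now [ 4.952000e-01  3.425000e-01  4.380000e-02 -1.752758e+02]
[ -37.7 -366.7 -121.2] 0.0004
```

>>> {"op": "jog_arm", "data": {"motion": [{"offset": [0, 0, -15], "roll": 0, "hand": 54}, {"offset": [0, 0, -40], "roll": 0, "hand": 54}, {"offset": [0, 0, -75], "roll": 0, "hand": 54}, {"offset": [0, 0, -107], "roll": 0, "hand": 54}, {"offset": [0, -5, -121], "roll": 0, "hand": 54}, {"offset": [-2, -25, -121], "roll": 0, "hand": 54}, {"offset": [-6, -60, -121], "roll": 0, "hand": 54}, {"offset": [-10, -100, -121], "roll": 0, "hand": 54}, {"offset": [-14, -140, -121], "roll": 0, "hand": 54}, {"offset": [-18, -180, -121], "roll": 0, "hand": 54}, {"offset": [-22, -220, -121], "roll": 0, "hand": 54}, {"offset": [-26, -260, -121], "roll": 0, "hand": 54}, {"offset": [-30, -300, -121], "roll": 0, "hand": 54}, {"offset": [-34, -335, -121], "roll": 0, "hand": 54}, {"offset": [-37, -358, -121], "roll": 0, "hand": 54}, {"offset": [-37.7, -366.7, -121], "roll": 0, "hand": 54}, {"offset": [-37.7, -366.7, -121], "roll": 0, "hand": 54}, {"offset": [-37.7, -366.7, -121], "roll": 0, "hand": 54}, {"offset": [-37.7, -366.7, -121], "roll": 0, "hand": 54}, {"offset": [-37.7, -366.7, -121], "roll": 0, "hand": 54}]}}

```text
clock: 40.75
tool_pos: [0.5625, -0.0191, 0.164]
orientation: [180.0, -0.0, -175.2]
force: [0.2, 0.0, -2.2]
opening: 0.0614
```

Run:
```python
from h import *
plan([(.5629,-.0199,.0493,-175.3)])
```

```text
now [ 5.625000e-01 -1.910000e-02  1.640000e-01 -1.752162e+02]
[ -0.4  -0.9 114.7] 0.0015
```

>>> {"op": "jog_arm", "data": {"motion": [{"offset": [-0.4, -0.8, 30], "roll": 0, "hand": 54}, {"offset": [-0.4, -0.8, 60], "roll": 0, "hand": 54}, {"offset": [-0.4, -0.8, 85], "roll": 0, "hand": 54}, {"offset": [-0.4, -0.8, 102], "roll": 0, "hand": 54}, {"offset": [-0.4, -0.8, 110], "roll": 0, "hand": 54}, {"offset": [-0.4, -0.8, 114], "roll": 0, "hand": 54}, {"offset": [-0.4, -0.8, 115.5], "roll": 0, "hand": 54}, {"offset": [-0.4, -0.8, 115.5], "roll": 0, "hand": 54}, {"offset": [-0.4, -0.8, 115.5], "roll": 0, "hand": 54}, {"offset": [-0.4, -0.8, 115.5], "roll": 0, "hand": 54}, {"offset": [-0.4, -0.8, 115.5], "roll": 0, "hand": 54}]}}

```text
clock: 41.67
tool_pos: [0.5636, -0.0208, 0.0494]
orientation: [180.0, 0.1, -175.3]
force: [-0.7, 0.3, -1.8]
opening: 0.0612
```

>>> {"op": "jog_arm", "data": {"motion": [{"offset": [0, 0, 0], "roll": 0, "hand": 74}, {"offset": [0, 0, 0], "roll": 0, "hand": 74}, {"offset": [0, 0, 0], "roll": 0, "hand": 74}, {"offset": [0, 0, 0], "roll": 0, "hand": 74}, {"offset": [0, 0, 0], "roll": 0, "hand": 74}, {"offset": [0, 0, -15], "roll": 0, "hand": 74}, {"offset": [0, 0, -45], "roll": 0, "hand": 74}, {"offset": [0, 0, -85], "roll": 0, "hand": 74}, {"offset": [0, 0, -120], "roll": 0, "hand": 74}, {"offset": [0, 0, -120], "roll": 0, "hand": 74}, {"offset": [0, 0, -120], "roll": 0, "hand": 74}, {"offset": [0, 0, -120], "roll": 0, "hand": 74}, {"offset": [0, 0, -120], "roll": 0, "hand": 74}]}}

```text
clock: 42.75
tool_pos: [0.5623, -0.0211, 0.1675]
orientation: [-180.0, -0.1, -175.3]
force: [0.7, 0.4, -0.2]
opening: 0.074
```

Run:
```python
from h import *
plan([(.4275,.3487,.165,-175.3)])
```

```text
now [ 5.623000e-01 -2.110000e-02  1.675000e-01 -1.753045e+02]
[104.1 379.6   2.5] -0.0001
```

>>> {"op": "jog_arm", "data": {"motion": [{"offset": [5, 20, 2], "roll": 0, "hand": 76}, {"offset": [15, 53, 2], "roll": 0, "hand": 76}, {"offset": [25, 91, 2], "roll": 0, "hand": 76}, {"offset": [35, 129, 2], "roll": 0, "hand": 76}, {"offset": [46, 167, 2], "roll": 0, "hand": 76}, {"offset": [56, 205, 2], "roll": 0, "hand": 76}, {"offset": [67, 243, 2], "roll": 0, "hand": 76}, {"offset": [77, 281, 2], "roll": 0, "hand": 76}, {"offset": [88, 319, 2], "roll": 0, "hand": 76}, {"offset": [98, 355, 2], "roll": 0, "hand": 76}, {"offset": [103, 375, 2], "roll": 0, "hand": 76}, {"offset": [104, 379.5, 2], "roll": 0, "hand": 76}, {"offset": [104, 379.5, 2], "roll": 0, "hand": 76}, {"offset": [104, 379.5, 2], "roll": 0, "hand": 76}, {"offset": [104, 379.5, 2], "roll": 0, "hand": 76}, {"offset": [104, 379.5, 2], "roll": 0, "hand": 76}, {"offset": [104, 379.5, 2], "roll": 0, "hand": 76}]}}

```text
clock: 44.17
tool_pos: [0.4287, 0.3477, 0.1666]
orientation: [-180.0, -0.0, -175.4]
force: [0.1, 0.4, -0.5]
opening: 0.076
```

Run:
```python
from h import *
plan([(.4275,.3487,.0435,-175.3)])
```

```text
now [ 4.287000e-01  3.477000e-01  1.666000e-01 -1.753695e+02]
[  1.1   1.1 123.1] -0.0012
```

>>> {"op": "jog_arm", "data": {"motion": [{"offset": [1, 1, 30], "roll": 0, "hand": 76}, {"offset": [1, 1, 62], "roll": 0, "hand": 76}, {"offset": [1, 1, 92], "roll": 0, "hand": 76}, {"offset": [1, 1, 112], "roll": 0, "hand": 76}, {"offset": [1, 1, 121], "roll": 0, "hand": 76}, {"offset": [1, 1, 123], "roll": 0, "hand": 76}, {"offset": [1, 1, 123], "roll": 0, "hand": 76}, {"offset": [1, 1, 123], "roll": 0, "hand": 76}, {"offset": [1, 1, 123], "roll": 0, "hand": 76}, {"offset": [1, 1, 123], "roll": 0, "hand": 52}, {"offset": [1, 1, 123], "roll": 0, "hand": 52}, {"offset": [1, 1, 123], "roll": 0, "hand": 52}, {"offset": [1, 1, 123], "roll": 0, "hand": 52}, {"offset": [1, 1, 123], "roll": 0, "hand": 52}, {"offset": [1, 1, 123], "roll": 0, "hand": 52}, {"offset": [1, 1, 123], "roll": 0, "hand": 52}]}}

```text
clock: 45.5
tool_pos: [0.4273, 0.3498, 0.0442]
orientation: [180.0, 0.0, -175.3]
force: [-0.8, -1.0, 6.1]
opening: 0.0596
```

Run:
```python
from h import *
plan([(.5711,-.1194,.165,-175.3)])
```

```text
now [ 4.273000e-01  3.498000e-01  4.420000e-02 -1.752792e+02]
[-104.7 -479.5 -120.8] 0.0004
```

>>> {"op": "jog_arm", "data": {"motion": [{"offset": [0, 0, -15], "roll": 0, "hand": 52}, {"offset": [0, 0, -40], "roll": 0, "hand": 52}, {"offset": [0, 0, -75], "roll": 0, "hand": 52}, {"offset": [0, 0, -107], "roll": 0, "hand": 52}, {"offset": [-1, -5, -121], "roll": 0, "hand": 52}, {"offset": [-5, -25, -121], "roll": 0, "hand": 52}, {"offset": [-12, -55, -121], "roll": 0, "hand": 52}, {"offset": [-20, -92, -121], "roll": 0, "hand": 52}, {"offset": [-28, -130, -121], "roll": 0, "hand": 52}, {"offset": [-36, -168, -121], "roll": 0, "hand": 52}, {"offset": [-45, -206, -121], "roll": 0, "hand": 52}, {"offset": [-53, -244, -121], "roll": 0, "hand": 52}, {"offset": [-61, -282, -121], "roll": 0, "hand": 52}, {"offset": [-70, -320, -121], "roll": 0, "hand": 52}, {"offset": [-78, -358, -121], "roll": 0, "hand": 52}, {"offset": [-86, -396, -121], "roll": 0, "hand": 52}, {"offset": [-94, -432, -121], "roll": 0, "hand": 52}, {"offset": [-101, -462, -121], "roll": 0, "hand": 52}, {"offset": [-104.5, -477, -121], "roll": 0, "hand": 52}, {"offset": [-104.7, -479.5, -121], "roll": 0, "hand": 52}]}}

```text
clock: 47.17
tool_pos: [0.571, -0.1223, 0.1636]
orientation: [-180.0, -0.1, -175.5]
force: [0.2, 0.1, -1.5]
opening: 0.0601
```

>>> {"op": "jog_arm", "data": {"motion": [{"offset": [0, 0, 0], "roll": 0, "hand": 52}, {"offset": [0, 0, 0], "roll": 0, "hand": 52}, {"offset": [0, 0, 0], "roll": 0, "hand": 52}, {"offset": [0, 0, 0], "roll": 0, "hand": 52}, {"offset": [0, 0, 0], "roll": 0, "hand": 52}]}}

```text
clock: 47.58
tool_pos: [0.5709, -0.1187, 0.1648]
orientation: [180.0, 0.0, -175.2]
force: [-0.3, 0.2, -2.7]
opening: 0.0599
```

Run:
```python
from h import *
plan([(.5711,-.1194,.0497,-175.3)])
```

```text
now [ 5.709000e-01 -1.187000e-01  1.648000e-01 -1.752083e+02]
[-1.000e-01 -8.000e-01  1.151e+02] 0.0016
```

>>> {"op": "jog_arm", "data": {"motion": [{"offset": [0, -0.8, 30], "roll": 0, "hand": 52}, {"offset": [0, -0.8, 60], "roll": 0, "hand": 52}, {"offset": [0, -0.8, 85], "roll": 0, "hand": 52}, {"offset": [0, -0.8, 102], "roll": 0, "hand": 52}, {"offset": [0, -0.8, 110], "roll": 0, "hand": 52}, {"offset": [0, -0.8, 114], "roll": 0, "hand": 52}, {"offset": [0, -0.8, 115.5], "roll": 0, "hand": 52}, {"offset": [0, -0.8, 115.5], "roll": 0, "hand": 52}, {"offset": [0, -0.8, 115.5], "roll": 0, "hand": 52}, {"offset": [0, -0.8, 115.5], "roll": 0, "hand": 52}, {"offset": [0, -0.8, 115.5], "roll": 0, "hand": 52}]}}

```text
clock: 48.5
tool_pos: [0.5715, -0.1204, 0.0499]
orientation: [180.0, 0.1, -175.3]
force: [-0.4, 0.0, -1.7]
opening: 0.0598
```

>>> {"op": "jog_arm", "data": {"motion": [{"offset": [0, 0, 0], "roll": 0, "hand": 74}, {"offset": [0, 0, 0], "roll": 0, "hand": 74}, {"offset": [0, 0, 0], "roll": 0, "hand": 74}, {"offset": [0, 0, 0], "roll": 0, "hand": 74}, {"offset": [0, 0, 0], "roll": 0, "hand": 74}, {"offset": [0, 0, -15], "roll": 0, "hand": 74}, {"offset": [0, 0, -45], "roll": 0, "hand": 74}, {"offset": [0, 0, -85], "roll": 0, "hand": 74}, {"offset": [0, 0, -125], "roll": 0, "hand": 74}, {"offset": [0, 20, -160], "roll": 0, "hand": 74}, {"offset": [20, 60, -200], "roll": 0, "hand": 74}, {"offset": [40, 95, -235], "roll": 0, "hand": 74}, {"offset": [60, 130, -270], "roll": 0, "hand": 74}, {"offset": [80, 165, -300], "roll": 0, "hand": 74}, {"offset": [90, 200, -310], "roll": 0, "hand": 74}, {"offset": [90, 230, -310], "roll": 0, "hand": 74}, {"offset": [90, 260, -310], "roll": 0, "hand": 74}, {"offset": [90, 290, -310], "roll": 0, "hand": 74}, {"offset": [90, 310, -310], "roll": 0, "hand": 74}, {"offset": [90, 310, -310], "roll": 0, "hand": 74}]}}

```text
clock: 50.17
tool_pos: [0.4553, 0.185, 0.3591]
orientation: [179.9, 0.0, -175.1]
force: [0.4, -0.5, -0.6]
opening: 0.0741
```

>>> {"op": "jog_arm", "data": {"motion": [{"offset": [0, 40, 0], "roll": 0, "hand": 74}, {"offset": [0, 80, 0], "roll": 0, "hand": 74}, {"offset": [0, 115, 0], "roll": 0, "hand": 74}, {"offset": [0, 130, 0], "roll": 0, "hand": 74}, {"offset": [0, 130, 0], "roll": 0, "hand": 74}, {"offset": [0, 130, 0], "roll": 0, "hand": 74}, {"offset": [0, 130, 0], "roll": 0, "hand": 74}]}}

```text
clock: 50.75
tool_pos: [0.4452, 0.3101, 0.359]
orientation: [-180.0, -0.0, -175.3]
force: [0.4, 0.5, 0.1]
opening: 0.0741
```

Run:
```python
from h import *
from plant import cams
t=cams.snapshot("top");s=cams.snapshot("scene")
a=cv2.resize(t["img"][110:340,190:560],(640,398),interpolation=cv2.INTER_CUBIC)
b=cv2.resize(s["img"][150:480,90:470],(230,200));
cv2.imwrite("pics/fin_t.png",a[:,:,::-1]);cv2.imwrite("pics/fin_s.png",s["img"][:,:,::-1])
for n,lo,hi,roi,z,pad in(("glue",(8,150,180),(25,255,255),(255,215,300,260),.093,(.555,.08)),("blue",(100,120,100),(125,255,255),(305,210,350,255),.088,(.5629,-.0199))):
    q=proj(big(mask(t["img"],lo,hi,roi)).reshape(-1,2),t["K"],t["D"],t["cam_to_world"],z)[:,:2].astype(np.float32);print(n,cv2.minEnclosingCircle(q),pad)
d0=np.load("pics/top0.npz")["img"].astype(int)
D=np.abs(d0-t["img"].astype(int)).max(2)
for n,r in(("mug",(435,110,510,165)),("stapler",(290,312,366,340)),("clip",(256,176,280,200)),("pots",(255,210,405,255)),("red",(385,292,425,330)),("purple",(228,278,270,318))): print(n,(D[r[1]:r[3],r[0]:r[2]]>40).sum())
```

```text
glue ((0.5546135902404785, 0.07921607047319412), 0.02662743628025055) (0.555, 0.08)
blue ((0.5632224082946777, -0.021227728575468063), 0.03136660158634186) (0.5629, -0.0199)
mug 2409
stapler 0
clip 0
pots 760
red 0
purple 0
```

View pics/fin_t.png

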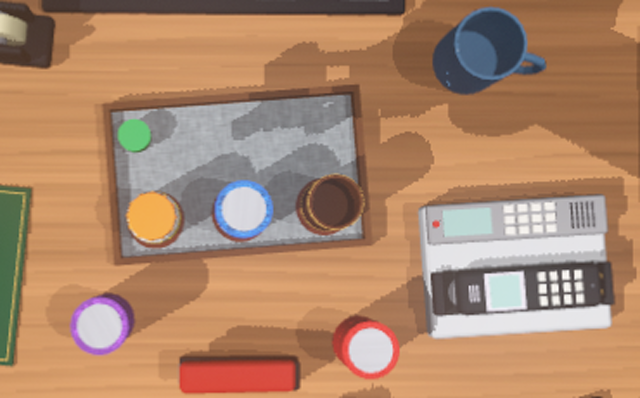

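View pics/fin_s.png

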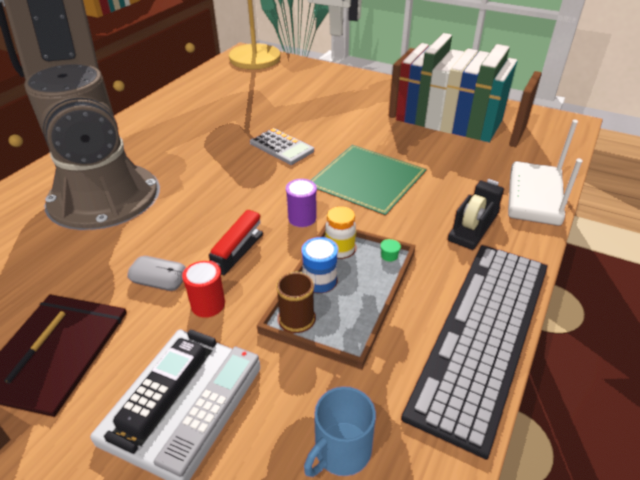

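Final views: glue, tin and pot stand on their own pads at (155,217), (243,209) and (331,203). The handset is in the cradle, screen up, keypad end at the contacts, and the mat is empty. The mug mask changed a lot, so I check whether that is just shadow before handing in.

Run:
```python
from h import *
a=cv2.imread("pics/scene0.png").astype(int);b=cv2.imread("pics/fin_s.png").astype(int)
D=np.abs(a-b).max(2)[385:478,300:380];print("mug diff px scene",(D>40).sum(),(D>15).sum())
from plant import order
if (D>40).sum()<60: print(order.close_job())
```

```text
mug diff px scene 1964 2454
```

Run:
```python
from h import *
def cmp(A,B,roi,n):
    for f in(A,B):
        im=cv2.imread(f)[:,:,::-1].copy();k=big(mask(im,(98,90,30),(118,255,255),roi));print(n,cv2.boundingRect(k),cv2.contourArea(k),np.round(cv2.minEnclosingCircle(k)[0],1))
from plant import cams
cv2.imwrite("pics/t9.png",cams.snapshot("top")["img"][:,:,::-1])
cmp("pics/scene0.png","pics/fin_s.png",(295,380,390,480),"scene")
cmp("pics/top0.png","pics/t9.png",(430,105,515,170),"top")
a,b=[cv2.imread(f)[440,340] for f in("pics/scene0.png","pics/fin_s.png")];print(a,b)
```

```text
scene (306, 388, 68, 87) 4414.0 [334.6 433.4]
scene (305, 388, 70, 88) 4468.5 [334.5 433.5]
top (441, 115, 64, 47) 1823.0 [472.5 146.1]
top (452, 115, 53, 41) 1353.0 [478.6 138.3]
[202 165 119] [164 131  93]
```

The mug's outline in the scene view is unchanged: box (306,388,68,87) against (305,388,70,88). The difference is only shading from the arm's shadow. Handing in.

```bash
python3 -c "
from plant import order,ctrl
print(order.close_job(),ctrl.get_obs()['clock'])"
```

```text
the job is handed in; nothing more can be done
the job is handed in; nothing more can be done
```

The job is done and handed in at about 51 s. I moved the glue jar, blue tin and pencil pot upright to the mat. I then laid the handset in the cradle, screen up and keypad end at the contacts, and stood each of the three back on its own pad.

**Checks that passed**
- **Glue jar and blue tin:** the last top view put them about 1 mm from their pad centres.
- **Pencil pot:** I judged it from the final pictures and the gripper's release position, which was about 1 mm from its pad centre.
- **Handset:** it lies between the cheeks, in line with the cradle. I set it about 3–4 mm from centre towards the contacts on purpose.
- **Things to leave alone:** the stapler, clip tin and the red and purple tins showed no change in the top view.
- **Forces:** the readings after each move stayed below about 7 N.

**Check that disagreed**
- **Mug:** its pixels changed a lot between the first and last pictures, and its outline in the top view shrank. In the scene view its outline stayed within about 1–2 pixels, so I took the difference as the arm's shadow, not movement.

**One imperfection**
- **Glue jar on the mat:** I let it go about 3 mm above the mat on the way out. It stood upright.

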